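# Take down the load stack of the wear tester

### The arm

A 6-joint arm with a two-finger parallel gripper is mounted at the origin on the work surface. World frame = base frame: x ahead of the robot, y to its left, z up, the work surface at z = 0. Lengths are in m, angles in rad, forces in N, time in s.
With the tool pointing down it reaches from about 0.35 to 0.975 m from the base axis. Payload 4.9 kg.
Tool frame: the origin (TCP) lies midway between the tips of the shut fingers; the grasp point (between the pads) lies 19 mm behind it; y points along the fingers, z is the direction in which the jaws open and shut, and the axes are right-handed (so a half turn about y gives the same grasp; the last joint's range is limited). The gripper opens to 85 mm and grips with 20 to 120 N. Pads are 22 mm wide; open, the fingers measure 114 mm over their backs; the gripper's body (76 mm by 85 mm) begins 54 mm behind the grasp point. The pads swing forward as they close: fully open they stand 13 mm farther back than shut.
Start: joints at [-1.239, 0.053, 1.613, -0, 1.476, -0.119], TCP at [0.272, -0.563, 0.231] pointing down, gripper open.
Joint ranges: [-3.01, 3.01], [-1.01, 2.22], [0.06, 2.58], [-1.02, 4.17], [0.09, 2.62], [-3.14, 3.14]. Speed limits (rad/s): [2.57, 2.57, 3.14, 3.14, 3.14, 3.14].

### API

Orientations are given as a unit quaternion [w, x, y, z].
In Python, from plant import * gives the robot as it stands.
- The arm moves only by the shell command python3 -m crank 'ROWS'. ROWS is JSON, a list that holds one entry, the list of rows, each a list of 5 numbers: the gripper command: -1 is shut, 1 is fully open, values between are in proportion, then the shift along the tool's x, y, z in cm, then the turn about the tool's y in degrees. In form: [[[jaw, dx, dy, dz, twist], ...]]. A call has 1 to 8 rows; each row shifts and turns the commanded pose from where the row before left it, along the tool's axes as they then stand; what a row does not reach is not made up. A row lasts 1/8 s, in which the tool goes at most 62.5 mm and 10.7 degrees, less where a joint would pass 70% of its speed; a pose out of reach is approached as far as the arm can. A call with a gripper value outside its range is refused whole. The fingers move at their own pace and stop on an object; the grip force is fixed at half the most. Time passes only in rows, so rows that do not move let the fingers close. It gives the time, the measured TCP pose, the force and the opening at its end, in the units of the state.
- state(): the state, without advancing time (a new reading comes with each control period).
- grab_frame(name): name is "scene" or "top" or "wrist"; returns a dict with "frame" (400x640x3 uint8, red, green, blue), "fx", "fy", "cx", "cy" (pixels), "pose" (4x4, takes a point from camera to world coordinates). Camera axes: x right, y up, looking along -z (the intrinsics and any distortion apply to the point x, -y, -z); pixel columns grow to the right and rows downward; lengths in m; the calibration is good to about 2 mm. A picture is of the moment at which its call begins. There is no depth.
- job_done(): hands the job in, once; it reports no verdict.
The state is a dict: "time": time; "joint_pos": joint angles; "joint_vel": joint speeds; "joint_efforts": joint torques, N m; "tool_pos": TCP position; "tool_rot": TCP orientation; "contact_force": force on the tool from outside, world axes, zero at the start; "ft_torque": the same for the moment, N m; "gripper_width": opening from 0.0 (shut) to 1.0 (fully open).
Only numpy, scipy, OpenCV 4.12 (cv2) and the standard library are available. Lean on these libraries where they do the work, as an engineer would, in place of code of your own. Each camera call takes 0.05 s, during which the arm holds its last target.

### The job

The wear test is over: take the stack on the round stage apart from the top down, and put each part flat into its own white seat before you take the next: the holder block in the square pocket, the small weight in the small dish, the large weight in the large dish and the specimen carrier in the rectangular tray. Keep the parts upright, set them down without dropping them, and leave the bottle alone.

Things in the scene. Friction and masses are not known exactly. Their poses are not given: they have to be found in the camera images.
- stage: Round white stage, 120 mm across and 20 mm high, with a wider dark foot ring (132 mm across, 6 mm high), fixed to the bench; the stack stands on it. Origin: centre of its underside, on the bench.
- holder: Stylus holder block, top of the stack: grey square block 26 x 26 x 30 mm with a brass stub (12 mm across, 8 mm high) on its top, about 80 g. Origin: centre of its underside; z up, x and y square to its sides.
- small_weight: Small brass disc weight, second in the stack, 42 mm across, 24 mm high, about 270 g. Origin: centre of its underside, z up.
- large_weight: Large steel disc weight, third in the stack, 56 mm across, 24 mm high, about 460 g. Origin: centre of its underside, z up.
- carrier: Specimen carrier, bottom of the stack: flat rectangular black-finished metal block with four small bright screws on top, 62 mm along its x, 84 mm along its y, 22 mm high, about 300 g. Origin: centre of its underside, z up. At the start everything in the stack stands flat and roughly centred (within a few mm) on the thing below, turned a little to it.
- holder_seat: White square pocket with a grey liner, 42 x 42 mm inside, x and y square to its walls; the place of the holder block. Fixed to the bench. Floor 4 mm thick, outer wall 4 mm thick, its rim 8 mm above the bench (4 mm above its floor). Origin: centre of its underside, on the bench, z up.
- small_seat: White round dish with a grey liner, 58 mm across inside, the smaller of the two; the place of the small weight. Fixed to the bench. Floor 4 mm thick, outer wall 4 mm thick, its rim 8 mm above the bench (4 mm above its floor). Origin: centre of its underside, on the bench, z up.
- large_seat: White round dish with a grey liner, 72 mm across inside, the larger of the two; the place of the large weight. Fixed to the bench. Floor 4 mm thick, outer wall 4 mm thick, its rim 8 mm above the bench (4 mm above its floor). Origin: centre of its underside, on the bench, z up.
- carrier_seat: White rectangular tray with a grey liner, inside 78 mm along its x and 100 mm along its y; the place of the specimen carrier, long side along long side, either way round. Fixed to the bench. Floor 4 mm thick, outer wall 4 mm thick, its rim 8 mm above the bench (4 mm above its floor). Origin: centre of its underside, on the bench, z up.
- bottle: Closed white plastic bottle, 48 mm across, 120 mm high, standing loose on the bench; to be left alone. Origin: centre of its underside.
Mind the look-alikes: they are no part of the job. There is more than one size of the small_weight; the one meant has the size given above.

How it is judged:
By the outcome, as a careful person would: the job done as asked, in the order asked, and still so for the second after the job is handed in, with the robot touching nothing.
It also fails if it takes over 128 s, if anything falls off the work surface, if the arm or the gripper's body presses on something with over 40 N, if the wrist force passes 120 N, or if a joint passes its speed limit or range.

## Working session

There is one attempt and no reset: what is moved stays moved. The work goes in short steps, Python scripts to look and compute and a shell command to move; the robot and the scene stay as the last step left them, time stands still between calls to the robot, and variables do not carry over. Pictures are saved under pics/ and viewed, and the job is handed in when it is done.

```bash
ls; mkdir -p pics
python3 - <<'E'
from plant import *
import cv2
s=state()
for k,v in s.items(): print(k,v)
for n in ["scene","top","wrist"]:
    f=grab_frame(n); cv2.imwrite(f"pics/{n}0.png",f["frame"][:,:,::-1]); print(n,{k:f[k] for k in f if k!="frame"})
E
```

```text
pics
time 0.0
joint_pos [-1.23900612e+00  5.33781167e-02  1.61430564e+00 -2.09404041e-05
  1.47598428e+00 -1.18994367e-01]
joint_vel [-0.00055376  0.00146498 -0.0021189  -0.0016595  -0.0017697   0.00072065]
joint_efforts [-1.68594528e-03 -3.93680835e+01 -3.70177674e+01 -1.79461103e-04
  7.21996883e-03  7.52765231e-06]
tool_pos [ 0.27208829 -0.56197212  0.23004288]
tool_rot [ 0.15794576 -0.15811626  0.68994988 -0.68849223]
contact_force [-0.0048764  -0.39685607  0.14569631]
ft_torque [-0.00692177  0.03233085 -0.00445649]
gripper_width 1.0027179958860672
scene {'fx': 379.7350753312879, 'fy': 379.7350753312879, 'cx': 324.91762157641347, 'cy': 202.89472546074603, 'pose': array([[-0.74368572, -0.38817689,  0.54428877,  1.04978783],
       [ 0.66829191, -0.45336159,  0.58978741,  0.46906103],
       [ 0.01781778,  0.80236025,  0.59657401,  0.5447098 ],
       [ 0.        ,  0.        ,  0.        ,  1.        ]])}
top {'fx': 446.80785348090126, 'fy': 446.80785348090126, 'cx': 321.26856249927346, 'cy': 200.40337177862267, 'pose': array([[ 0.02651633,  0.99868129, -0.04396102,  0.5532095 ],
       [-0.9995485 ,  0.02710967,  0.01295602, -0.00941594],
       [ 0.0141307 ,  0.04359763,  0.99894923,  0.96017117],
       [ 0.        ,  0.        ,  0.        ,  1.        ]])}
wrist {'fx': 318.7500046413589, 'fy': 318.7500046413589, 'cx': 325.3191189964375, 'cy': 198.43386202282124, 'pose': array([[ 0.43476521,  0.86046245,  0.26567571,  0.33994326],
       [-0.90053993,  0.41628294,  0.12544462, -0.52898388],
       [-0.00265588, -0.29379054,  0.95586613,  0.37384589],
       [ 0.        ,  0.        ,  0.        ,  1.        ]])}
```

View pics/scene0.png

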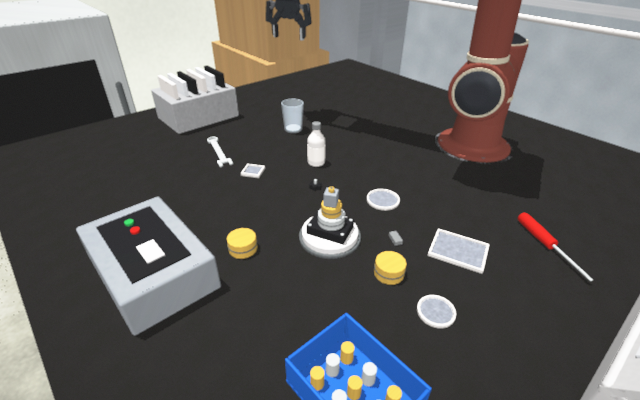

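View pics/top0.png

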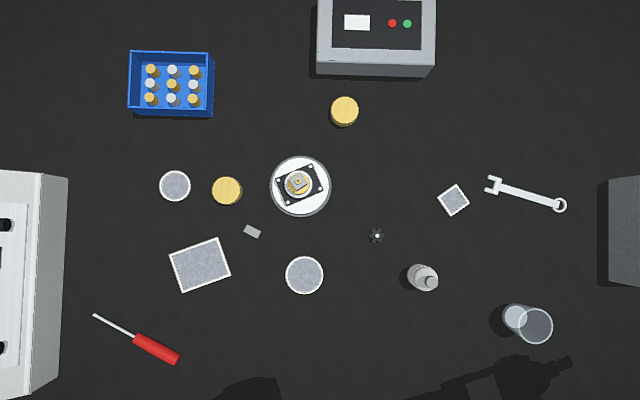

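View pics/wrist0.png

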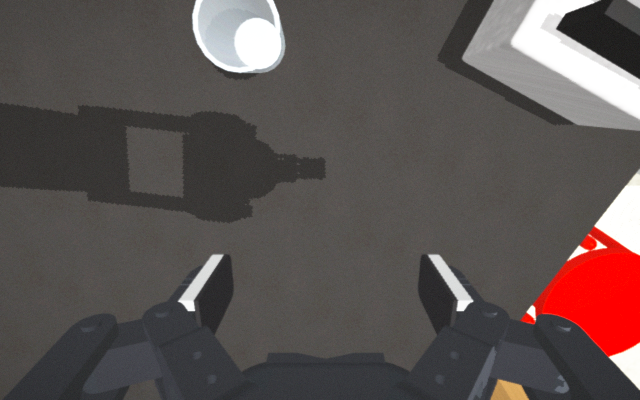

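The top view shows the stage and stack at (300,186), square pocket (453,200), small dish (175,186), large dish (304,275), tray (200,264) and bottle (423,277). The loose brass discs at (227,190) and (344,111) are look-alikes. Next I measure.

```bash
cat > h.py <<'E'
from plant import *
import cv2, numpy as np
def ray(f,u,v):
    d=np.array([(u-f["cx"])/f["fx"],-(v-f["cy"])/f["fy"],-1.0]); P=f["pose"]
    return P[:3,3],P[:3,:3]@d
def onz(f,u,v,z):
    o,d=ray(f,u,v); return o+d*(z-o[2])/d[2]
def proj(f,p):
    P=f["pose"]; c=P[:3,:3].T@(np.asarray(p,float)-P[:3,3])
    return np.array([f["cx"]+f["fx"]*c[0]/-c[2], f["cy"]-f["fy"]*c[1]/-c[2]])
def tri(*obs):
    A=np.zeros((3,3));b=np.zeros(3)
    for f,u,v in obs:
        o,d=ray(f,u,v); d=d/np.linalg.norm(d); M=np.eye(3)-np.outer(d,d); A+=M;b+=M@o
    x=np.linalg.solve(A,b)
    r=[np.linalg.norm((np.eye(3)-np.outer(d/np.linalg.norm(d),d/np.linalg.norm(d)))@(x-o)) for o,d in [ray(*q) for q in obs]]
    return x,r
def crop(f,u,v,w,h,s,name):
    im=f["frame"][max(0,v-h):v+h,max(0,u-w):u+w,::-1]; cv2.imwrite("pics/"+name,cv2.resize(im,None,fx=s,fy=s,interpolation=cv2.INTER_CUBIC))
def R(q):
    w,x,y,z=q; from scipy.spatial.transform import Rotation as Q
    return Q.from_quat([x,y,z,w]).as_matrix()
E
python3 - <<'E'
from h import *
t=grab_frame("top"); s=grab_frame("scene")
np.save("/tmp/t.npy",t,allow_pickle=True); np.save("/tmp/s.npy",s,allow_pickle=True)
for f,n,boxes in ((t,"top",{"hold":(453,200,22),"small":(175,186,22),"large":(304,275,25),"tray":(200,264,38),"stage":(300,186,36)}),(s,"scene",{"hold":(253,171,16),"small":(437,311,24),"large":(383,199,21),"tray":(459,250,36)})):
    for k,(u,v,w) in boxes.items():
        im=cv2.cvtColor(f["frame"],cv2.COLOR_RGB2GRAY)
        m=np.zeros_like(im); m[v-w:v+w,u-w:u+w]=(im[v-w:v+w,u-w:u+w]>100)*255
        c=max(cv2.findContours(m,cv2.RETR_EXTERNAL,cv2.CHAIN_APPROX_NONE)[0],key=cv2.contourArea)
        W=np.array([onz(f,a,b,0.02 if k=="stage" else 0.008)[:2] for a,b in cv2.convexHull(c)[:,0]],np.float32)
        r=cv2.minAreaRect(W); e=cv2.fitEllipse(W) 
        print(n,k,"rect",np.round(r[0],4),np.round(r[1],4),round(r[2],1),"ell",np.round(e[0],4),np.round(e[1],4))
crop(t,300,186,40,40,8,"tstack.png"); crop(s,330,215,50,45,8,"sstack.png")
E
```

```text
top hold rect [ 0.604  -0.3038] [0.0523 0.053 ] 36.6 ell [ 0.6038 -0.3038] [0.0635 0.0661]
top small rect [0.6184 0.2911] [0.0662 0.0656] 2.3 ell [0.6186 0.2911] [0.0664 0.0677]
top large rect [0.4372 0.0106] [0.0778 0.0804] 1.5 ell [0.4367 0.0108] [0.0807 0.0808]
top tray rect [0.4525 0.2319] [0.0879 0.1109] 21.5 ell [0.4511 0.2332] [0.116  0.1449]
top stage rect [0.624  0.0229] [0.1268 0.1285] 1.6 ell [0.624  0.0237] [0.1291 0.1296]
scene hold rect [ 0.6088 -0.2967] [0.067  0.0571] 36.9 ell [ 0.6087 -0.2962] [0.0659 0.0786]
scene small rect [0.622 0.295] [0.072  0.0663] 33.9 ell [0.6219 0.2944] [0.0674 0.0729]
scene large rect [0.443  0.0159] [0.0921 0.0796] 39.1 ell [0.4423 0.0161] [0.0822 0.0928]
scene tray rect [0.4579 0.2353] [0.0984 0.1102] 21.4 ell [0.4604 0.2353] [0.1304 0.1403]
```

View crops.

View pics/tstack.png

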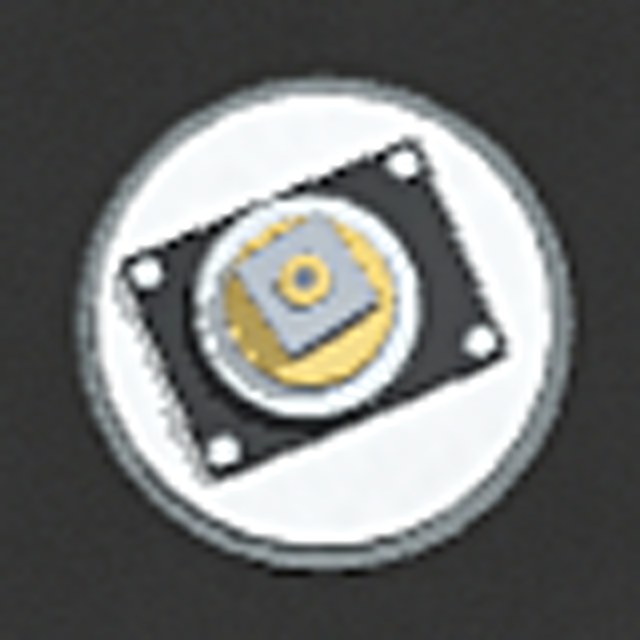

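View pics/sstack.png

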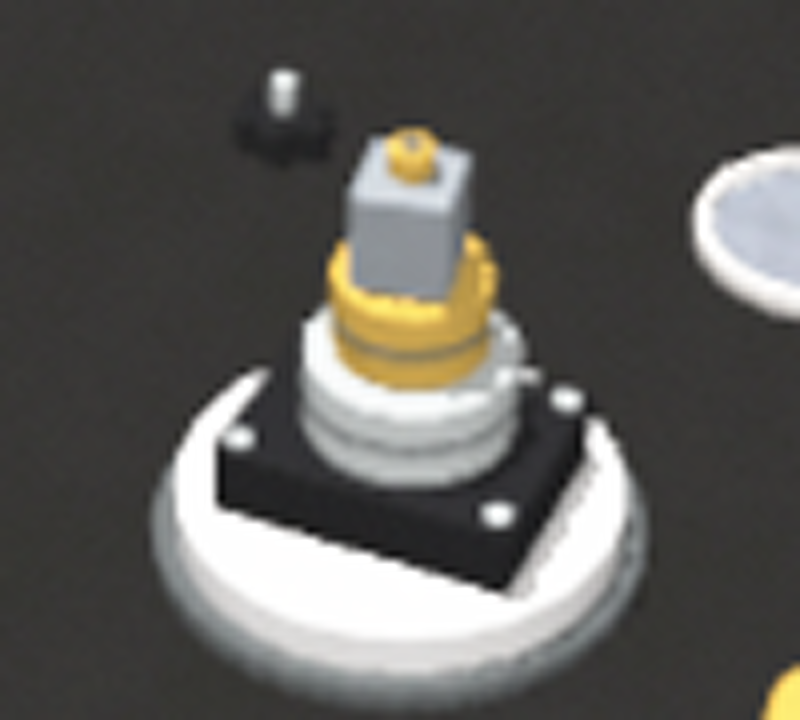

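Run:
```python
from h import *
t=np.load("/tmp/t.npy",allow_pickle=True).item(); s=np.load("/tmp/s.npy",allow_pickle=True).item()
T=lambda a,b:(t,260+a/8,146+b/8); S=lambda a,b:(s,280+a/8,170+b/8)
print("stub",tri(T(302,281),S(413,137)))
print("cornerA (right)",tri(T(380,298),S(372,137)))
for a,b in ((318,212),(380,298),(295,358),(236,265)): print(onz(*T(a,b),.12))
for n,p in {"sA":(402,164),"sB":(147,274),"sC":(481,340),"sD":(224,450)}.items(): print(n,onz(*T(*p),.043))
print("screws tri: left/near",tri(T(147,274),S(497,514)),tri(T(402,164),S(240,437)),tri(T(224,450),S(568,400)))
for z in (.066,): print("large",onz(*T(306,306),z)); 
st=state(); print(R(st["tool_rot"]))
```

```text
stub (array([0.62425152, 0.02520891, 0.12655959]), [np.float64(0.0007310228926830891), np.float64(0.0007310228926831123)])
cornerA (right) (array([0.62148371, 0.00721896, 0.11603378]), [np.float64(0.0009347615370332375), np.float64(0.0009347615370334199)])
[0.6417451  0.02166226 0.12      ]
[0.62182727 0.00648813 0.12      ]
[0.60712197 0.02608283 0.12      ]
[0.62867923 0.04059982 0.12      ]
sA [0.66287167 0.00324643 0.043     ]
sB [0.63264114 0.06795987 0.043     ]
sC [ 0.61801011 -0.01830942  0.043     ]
sD [0.58792654 0.04684839 0.043     ]
screws tri: left/near (array([0.63252337, 0.06894637, 0.03805958]), [np.float64(0.0007888485279292557), np.float64(0.0007888485279295672)]) (array([0.66265902, 0.00399596, 0.03863198]), [np.float64(0.0010045290890433646), np.float64(0.001004529089043458)]) (array([0.58717259, 0.04815455, 0.03812614]), [np.float64(0.0013763610080257994), np.float64(0.0013763610080258805)])
large [0.62371477 0.0259877  0.066     ]
[[-9.00083362e-01 -3.17012753e-04  4.35717616e-01]
 [-4.35717721e-01  8.77320549e-04 -9.00082940e-01]
 [-9.69262472e-05 -9.99999565e-01 -9.27789704e-04]]
```

Heights agree with the text within the calibration bias: screws at 38 mm against 42, stub at 127 against 128. The holder is at about (0.625, 0.024) with its sides at about 37°. Now a helper that works out the shifts, then a hover above the stack.

```bash
cat >> h.py <<'E'
def plan(x,y,z,yaw=None):
    st=state(); Rm=R(st["tool_rot"]); p=st["tool_pos"]
    cur=np.degrees(np.arctan2(Rm[1,2],Rm[0,2]))
    tw=0
    if yaw is not None: tw=-(((yaw-cur)+90)%180-90)
    a=np.radians(cur-tw); zt=np.array([np.cos(a),np.sin(a),0]); yt=np.array([0,0,-1.]); xt=np.cross(yt,zt)
    d=np.array([x,y,z])-p
    print("t %.2f pos"%st["time"],np.round(p,4),"jawyaw %.1f"%cur,"tilt",np.round(Rm[2],3),"twist %.1f"%tw,"then dx,dy,dz cm",np.round([d@xt*100,d@yt*100,d@zt*100],2),"q6 %.2f"%st["joint_pos"][5],"F",np.round(st["contact_force"],1),"w %.3f"%st["gripper_width"])
E
python3 -c "
from h import *
plan(.6248,.0237,.26,-53)"
```

```text
t 0.25 pos [ 0.2722 -0.5623  0.2307] jawyaw -64.2 tilt [-0.    -1.    -0.001] twist -11.2 then dx,dy,dz cm [-63.42  -2.93 -25.58] q6 -0.12 F [-1.3 -0.2  0.2] w 1.006
```

```bash
python3 -m crank '[[[1,0,-2.9,0,-5.6],[1,0,0,0,-5.6],[1,-4,0,-1.6,0],[1,-5.4,0,-2.2,0],[1,-5.4,0,-2.2,0],[1,-5.4,0,-2.2,0],[1,-5.4,0,-2.2,0],[1,-5.4,0,-2.2,0]]]' && python3 -c "
from h import *
plan(.6248,.0237,.26,-53)"
```

```text
time: 1.25
tool_pos: [0.4445, -0.2735, 0.2604]
tool_rot: [-0.225, 0.224, -0.67, 0.671]
contact_force: [1.3, -0.3, -0.0]
gripper_width: 1.002
t 1.25 pos [ 0.4445 -0.2735  0.2604] jawyaw -53.0 tilt [-0.    -1.     0.001] twist 0.0 then dx,dy,dz cm [-32.28   0.04 -12.89] q6 0.23 F [ 1.3 -0.3 -0. ] w 1.002
```

```bash
python3 -m crank '[[[1,-5.4,0,-2.2,0],[1,-5.4,0,-2.2,0],[1,-5.4,0,-2.2,0],[1,-5.4,0,-2.2,0],[1,-5.4,0,-2.1,0],[1,-5.2,0,-2,0],[1,0,0,0,0]]]'
python3 - <<'E'
from h import *
plan(.6248,.0237,.26,-53)
f=grab_frame("wrist"); cv2.imwrite("pics/w1.png",f["frame"][:,:,::-1]); np.save("/tmp/w1.npy",f,allow_pickle=True)
for n,p in {"stub":(.6248,.0237,.128),"rim":(.6254,.0249,.042)}.items(): print(n,proj(f,p))
E
```

```text
time: 2.12
tool_pos: [0.6242, 0.0248, 0.2596]
tool_rot: [0.226, -0.226, 0.67, -0.67]
contact_force: [-0.6, -0.2, 1.1]
gripper_width: 1.004
t 2.12 pos [0.6242 0.0248 0.2596] jawyaw -52.7 tilt [ 0.    -1.    -0.001] twist 0.3 then dx,dy,dz cm [ 0.02 -0.04  0.13] q6 0.84 F [-0.6 -0.2  1.1] w 1.004
stub [327.62771371 188.90772658]
rim [326.74241676 168.07939466]
```

View pics/w1.png

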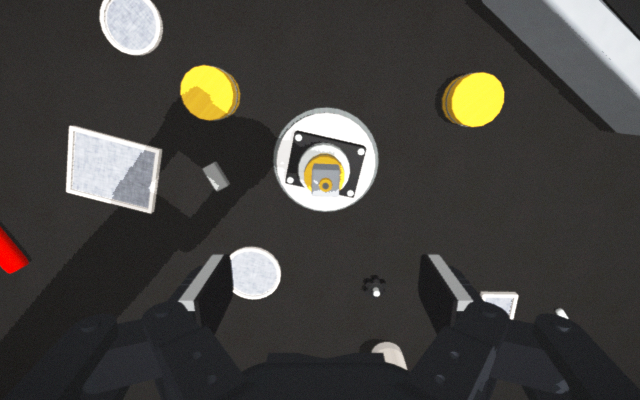

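The wrist view has the stub near (325,184), about 5 px from the prediction. I'll enlarge it and triangulate.

Run:
```python
from h import *
f=np.load("/tmp/w1.npy",allow_pickle=True).item(); crop(f,326,165,55,50,7,"w1c.png")
```

```text
(no output)
```

View pics/w1c.png

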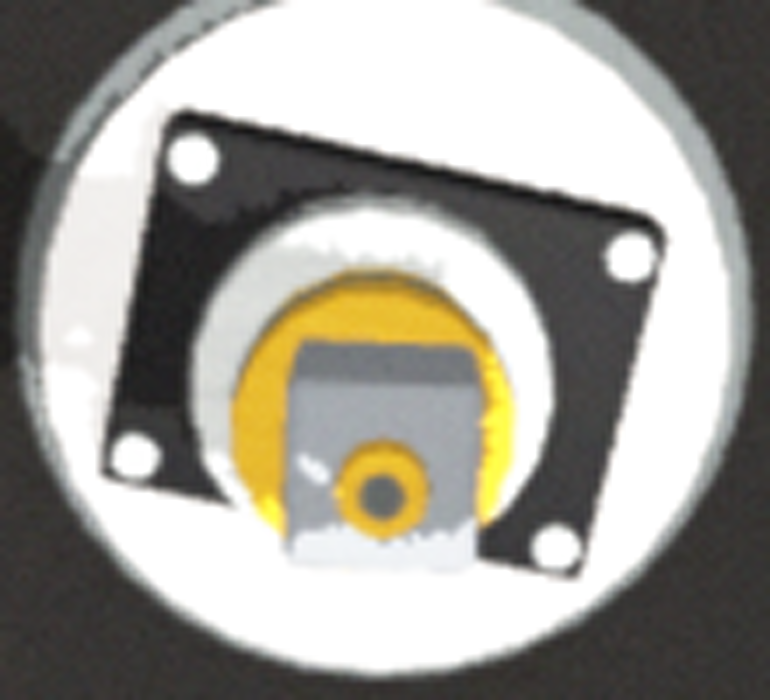

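Run:
```python
from h import *
t=np.load("/tmp/t.npy",allow_pickle=True).item(); s=np.load("/tmp/s.npy",allow_pickle=True).item()
f=np.load("/tmp/w1.npy",allow_pickle=True).item()
T=lambda a,b:(t,260+a/8,146+b/8); S=lambda a,b:(s,280+a/8,170+b/8); W=lambda a,b:(f,271+a/7,115+b/7)
print("stub top+w",tri(T(302,281),W(382,490)), tri(T(302,281),S(413,137),W(382,490)))
print("stub w onz",onz(*W(382,490),.128), "face", onz(*W(384,474),.12))
c=[onz(*W(*p),.12) for p in ((288,383),(480,383),(478,570),(288,567))]; print(np.round(c,4))
print("edge ang",[np.degrees(np.arctan2(*(b-a)[[1,0]])) for a,b in ((c[0],c[1]),(c[3],c[2]),(c[1],c[2]),(c[0],c[3]))])
print("carrier screws tri",[np.round(tri(T(*a),W(*b))[0],4) for a,b in (((402,164),(630,258)),((147,274),(192,160)),((481,340),(555,548)),((224,450),(135,456)))])
print("carrier w",[np.round(onz(*W(*b),.042),4) for b in ((630,258),(192,160),(555,548),(135,456))])
```

```text
stub top+w (array([0.62506323, 0.02548215, 0.11927086]), [np.float64(0.0005929856981474993), np.float64(0.0005929856981474396)]) (array([0.62509236, 0.02603197, 0.12662817]), [np.float64(0.0013796430008155137), np.float64(0.0009591850513423635), np.float64(0.0015650011035256298)])
stub w onz [0.62656132 0.02735243 0.128     ] face [0.62676605 0.02719106 0.12      ]
[[0.6289 0.0444 0.12  ]
 [0.6439 0.0247 0.12  ]
 [0.6239 0.0093 0.12  ]
 [0.609  0.0296 0.12  ]]
edge ang [np.float64(-52.73541398627947), np.float64(-53.67011190603999), np.float64(-142.6072698154084), np.float64(-143.4552099607186)]
carrier screws tri [array([0.6636, 0.0036, 0.0341]), array([0.633 , 0.0699, 0.0345]), array([ 0.6178, -0.0176,  0.0364]), array([0.5876, 0.0485, 0.0375])]
carrier w [array([0.6638, 0.0053, 0.042 ]), array([0.6336, 0.071 , 0.042 ]), array([ 0.6182, -0.0155,  0.042 ]), array([0.5883, 0.0501, 0.042 ])]
```

```bash
python3 -c "
from h import *
plan(.6256,.026,.097,-53)"; python3 -m crank '[[[1,-0.2,0,0,0.3],[1,0,5,0,0],[1,0,5,0,0],[1,0,3.5,0,0],[1,0,1.5,0,0],[1,0,1,0,0],[1,0,0,0,0]]]' && python3 -c "
from h import *
plan(.6256,.026,.097,-53)"
```

```text
t 2.17 pos [0.6235 0.0232 0.2597] jawyaw -52.8 tilt [ 0.001 -1.    -0.001] twist 0.2 then dx,dy,dz cm [-0.34 16.27 -0.1 ] q6 0.84 F [-0.4 -1.3 -0.2] w 0.996
time: 3.05
tool_pos: [0.6253, 0.0224, 0.101]
tool_rot: [-0.223, 0.222, -0.671, 0.671]
contact_force: [0.0, 0.1, -0.6]
gripper_width: 1.0
t 3.05 pos [0.6253 0.0224 0.101 ] jawyaw -53.3 tilt [-0.001 -1.     0.001] twist -0.3 then dx,dy,dz cm [-0.24  0.4  -0.27] q6 0.85 F [ 0.   0.1 -0.6] w 1.000
```

```bash
python3 -m crank '[[[1,-0.2,0.3,-0.2,0],[1,0,0,0,0]]]'
python3 - <<'E'
from h import *
plan(.6256,.026,.097,-53)
f=grab_frame("wrist"); crop(f,326,210,170,140,2,"w2.png")
E
```

```text
time: 3.3
tool_pos: [0.6259, 0.0259, 0.0983]
tool_rot: [-0.223, 0.222, -0.671, 0.671]
contact_force: [-0.5, 0.4, 0.3]
gripper_width: 0.998
t 3.30 pos [0.6259 0.0259 0.0983] jawyaw -53.2 tilt [-0.001 -1.     0.001] twist -0.2 then dx,dy,dz cm [ 0.01  0.13 -0.03] q6 0.85 F [-0.5  0.4  0.3] w 0.998
```

View pics/w2.png

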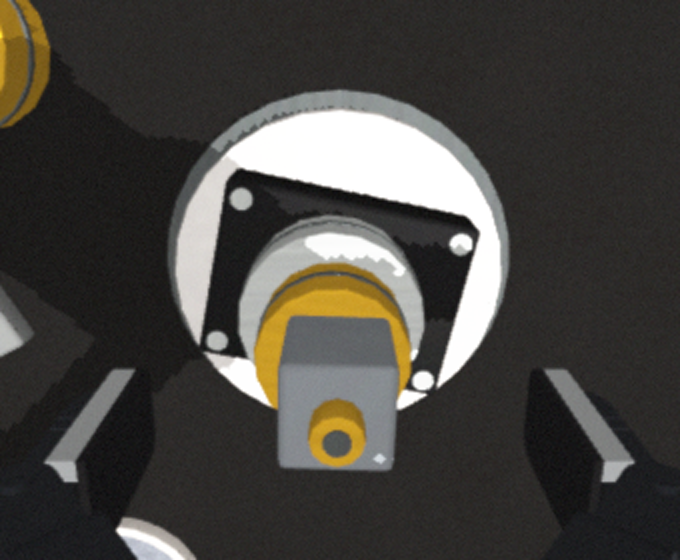

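```bash
python3 -m crank '[[[0,0,0,0,0],[-0.2,0,0,0,0],[-0.3,0,0,0,0],[-1,0,0,0,0],[-1,0,0,0,0],[-1,0,0,0,0]]]' && python3 -c "
from h import *
plan(.6256,.026,.097,-53)"
```

```text
time: 4.1
tool_pos: [0.6255, 0.0256, 0.0976]
tool_rot: [-0.223, 0.223, -0.671, 0.671]
contact_force: [-0.1, -0.6, 0.9]
gripper_width: 0.291
t 4.10 pos [0.6255 0.0256 0.0976] jawyaw -53.3 tilt [-0. -1.  0.] twist -0.3 then dx,dy,dz cm [-0.03  0.06 -0.03] q6 0.85 F [-0.1 -0.6  0.9] w 0.291
```

```bash
python3 -m crank '[[[-1,0,-0.5,0,0],[-1,0,-1.5,0,0],[-1,0,-3,0,0],[-1,0,-3,0,0],[-1,0,-2,0,0]]]' && python3 -c "
from h import *
plan(.604,-.304,.16,-53.4)"
```

```text
time: 4.72
tool_pos: [0.626, 0.0256, 0.2001]
tool_rot: [-0.224, 0.222, -0.671, 0.671]
contact_force: [0.2, -0.7, -0.3]
gripper_width: 0.289
t 4.72 pos [0.626  0.0256 0.2001] jawyaw -53.3 tilt [-0.002 -1.     0.002] twist 0.1 then dx,dy,dz cm [21.42  4.01 25.15] q6 0.85 F [ 0.2 -0.7 -0.3] w 0.289
```

```bash
python3 -m crank '[[[-1,2,0,2.4,0],[-1,3.5,0,4.1,0],[-1,3.8,0,4.5,0],[-1,3.8,0,4.5,0],[-1,3.8,0,4.5,0],[-1,3,1.5,3.4,0],[-1,1.5,1.5,1.7,0],[-1,0,1,0,0]]]'
python3 - <<'E'
from h import *
f=grab_frame("wrist"); cv2.imwrite("pics/w3.png",f["frame"][:,:,::-1]); np.save("/tmp/w3.npy",f,allow_pickle=True)
plan(.604,-.304,.011,-53.4)
print(proj(f,(.604,-.304,.008)))
E
```

```text
time: 5.72
tool_pos: [0.6031, -0.3041, 0.1557]
tool_rot: [0.222, -0.223, 0.672, -0.671]
contact_force: [0.0, 0.5, -1.6]
gripper_width: 0.294
t 5.78 pos [ 0.6028 -0.3024  0.1542] jawyaw -53.3 tilt [ 0.001 -1.    -0.005] twist 0.1 then dx,dy,dz cm [-0.   14.32  0.2 ] q6 0.35 F [-0.8  1.5 -2.3] w 0.290
[326.82314226 183.39545008]
```

View pics/w3.png

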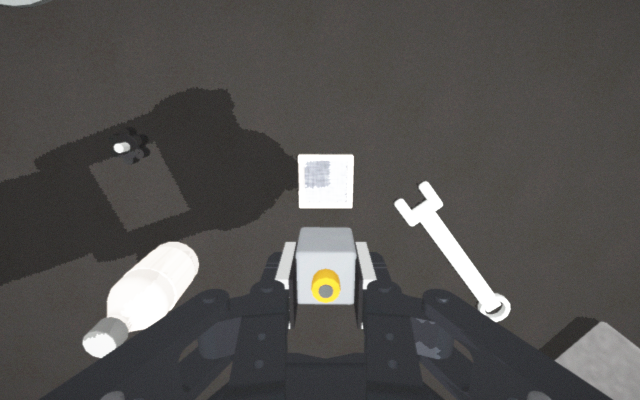

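```bash
python3 -m crank '[[[-1,0,4,0,0],[-1,0,5,0,0],[-1,0,3,0,0],[-1,0,1,0,0],[-1,0,0,0,0]]]' && python3 -c "
from h import *
plan(.604,-.304,.0115,-53.4)"
```

```text
time: 6.4
tool_pos: [0.6043, -0.3024, 0.0275]
tool_rot: [0.223, -0.223, 0.671, -0.671]
contact_force: [-0.3, -0.4, -1.1]
gripper_width: 0.286
t 6.40 pos [ 0.6043 -0.3024  0.0275] jawyaw -53.2 tilt [-0. -1. -0.] twist 0.2 then dx,dy,dz cm [0.12 1.6  0.11] q6 0.35 F [-0.3 -0.4 -1.1] w 0.286
```

```bash
python3 -m crank '[[[-1,0.1,0.8,0.1,0],[-1,0,0.5,0,0],[-1,0,0.1,0,0],[-1,0,0,0,0]]]' && python3 -c "
from h import *
plan(.604,-.304,.0115,-53.4)"; python3 -m crank '[[[-1,0,0.1,0,0],[-1,0,0,0,0]]]' && python3 -c "
from h import *
plan(.604,-.304,.0115,-53.4)
f=grab_frame('wrist'); cv2.imwrite('pics/w4.png',f['frame'][:,:,::-1])"
```

```text
time: 6.9
tool_pos: [0.6037, -0.305, 0.0135]
tool_rot: [-0.223, 0.223, -0.671, 0.671]
contact_force: [0.2, 0.3, 0.6]
gripper_width: 0.289
t 6.90 pos [ 0.6037 -0.305   0.0135] jawyaw -53.3 tilt [-0. -1.  0.] twist 0.1 then dx,dy,dz cm [-0.09  0.2  -0.07] q6 0.35 F [0.2 0.3 0.6] w 0.289
time: 7.15
tool_pos: [0.6037, -0.305, 0.0124]
tool_rot: [-0.223, 0.223, -0.671, 0.671]
contact_force: [-0.2, 0.1, -0.3]
gripper_width: 0.288
t 7.15 pos [ 0.6037 -0.305   0.0124] jawyaw -53.3 tilt [-0. -1.  0.] twist 0.1 then dx,dy,dz cm [-0.08  0.09 -0.06] q6 0.35 F [-0.2  0.1 -0.3] w 0.288
```

View pics/w4.png

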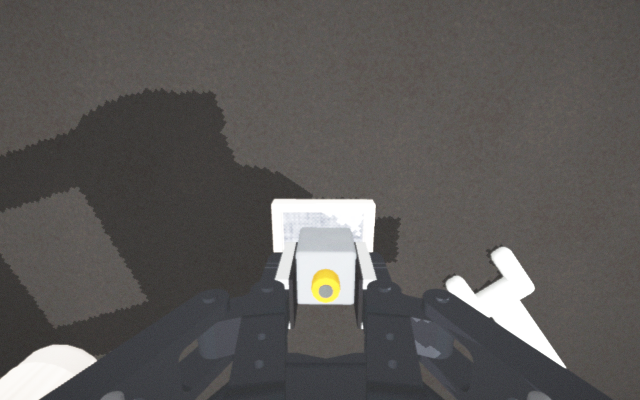

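```bash
python3 -m crank '[[[-1,0,0.05,0,0],[-1,0,0,0,0]]]'; python3 -m crank '[[[-1,0,0.05,0,0],[-1,0,0,0,0]]]'
```

```text
time: 7.45
tool_pos: [0.6037, -0.3049, 0.0118]
tool_rot: [0.223, -0.223, 0.671, -0.671]
contact_force: [-0.2, 0.6, -1.4]
gripper_width: 0.291
time: 7.7
tool_pos: [0.6037, -0.305, 0.0116]
tool_rot: [-0.223, 0.223, -0.671, 0.671]
contact_force: [-0.6, 0.4, 1.4]
gripper_width: 0.287
```

```bash
python3 -m crank '[[[-1,0,0.05,0,0],[-1,0,0,0,0]]]'; python3 -m crank '[[[-1,0,0.05,0,0],[-1,0,0,0,0]]]'
```

```text
time: 7.95
tool_pos: [0.6038, -0.305, 0.0116]
tool_rot: [0.223, -0.223, 0.671, -0.671]
contact_force: [-2.8, 1.6, 5.7]
gripper_width: 0.291
time: 8.2
tool_pos: [0.6038, -0.305, 0.0116]
tool_rot: [0.223, -0.223, 0.671, -0.671]
contact_force: [-4.5, 2.2, 8.2]
gripper_width: 0.286
```

```bash
python3 -m crank '[[[-1,0,-0.1,0,0],[-0.25,0,0,0,0],[0,0,0,0,0],[0,0,0,0,0],[0,0,-1,0,0],[0,0,-3,0,0],[0,0,-5,0,0],[0,0,-5,0,0]]]'
python3 - <<'E'
from h import *
f=grab_frame("wrist"); crop(f,326,220,120,100,3,"w5.png")
plan(.6248,.025,.25)
E
```

```text
time: 9.2
tool_pos: [0.6036, -0.3048, 0.1532]
tool_rot: [-0.223, 0.223, -0.671, 0.671]
contact_force: [0.9, -0.4, 0.3]
gripper_width: 0.5
t 9.25 pos [ 0.6073 -0.3072  0.1629] jawyaw -53.3 tilt [-0.005 -1.     0.013] twist 0.0 then dx,dy,dz cm [-21.27  -8.71 -25.57] q6 0.35 F [ 3.3 -0.9  4.7] w 0.499
```

View pics/w5.png

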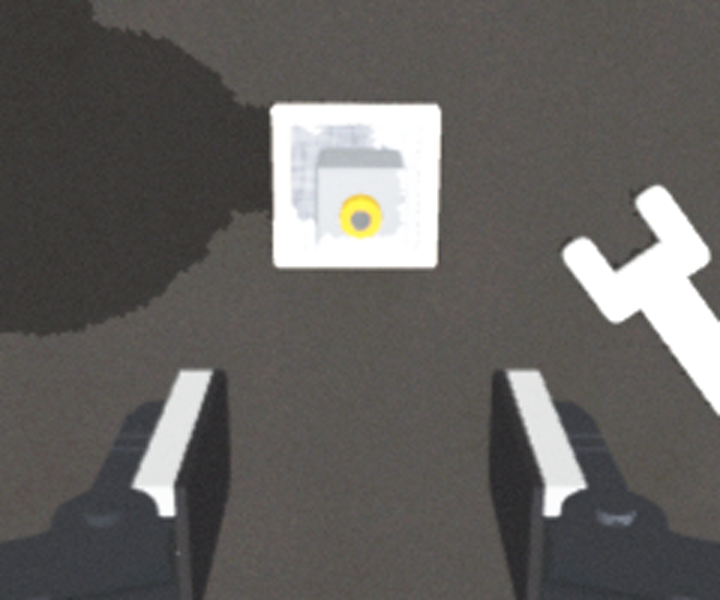

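```bash
python3 -m crank '[[[0.5,-2,-1,-2.4,0],[0.5,-3.5,-2,-4.2,0],[1,-3.8,-1,-4.6,0],[1,-3.8,0,-4.6,0],[1,-3.8,0,-4.6,0],[1,-3,0,-3.6,0],[1,-1.6,0,-1.9,0],[1,0,0,0,0]]]'
python3 - <<'E'
from h import *
plan(.6248,.025,.2)
f=grab_frame("wrist"); cv2.imwrite("pics/w6.png",f["frame"][:,:,::-1]);crop(f,326,185,60,50,6,"w6c.png"); np.save("/tmp/w6.npy",f,allow_pickle=True)
t=grab_frame("top"); crop(t,300,186,40,40,8,"t6.png"); np.save("/tmp/t6.npy",t,allow_pickle=True)
E
```

```text
time: 10.25
tool_pos: [0.6212, 0.0329, 0.1919]
tool_rot: [-0.224, 0.223, -0.671, 0.671]
contact_force: [-0.5, -0.3, 0.5]
gripper_width: 1.002
t 10.25 pos [0.6212 0.0329 0.1919] jawyaw -53.1 tilt [-0.001 -1.     0.001] twist 0.0 then dx,dy,dz cm [ 0.18 -0.81  0.85] q6 0.86 F [-0.5 -0.3  0.5] w 1.002
```

View pics/w6c.png

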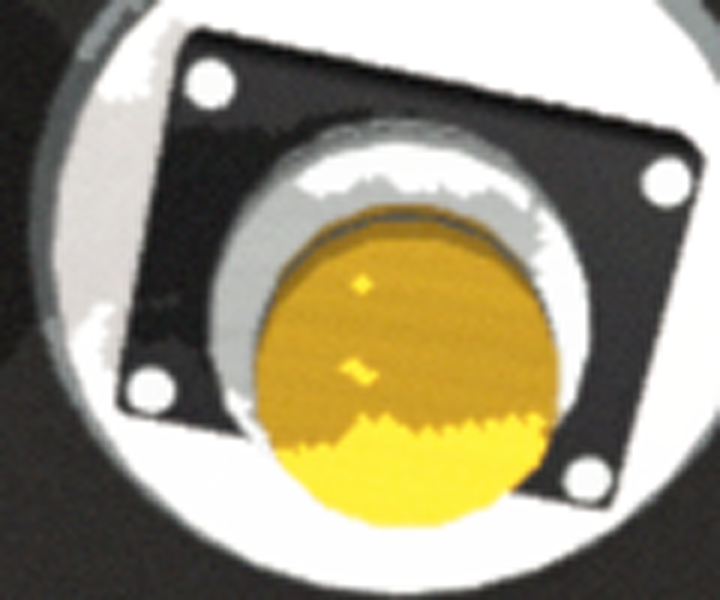

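View pics/w6.png

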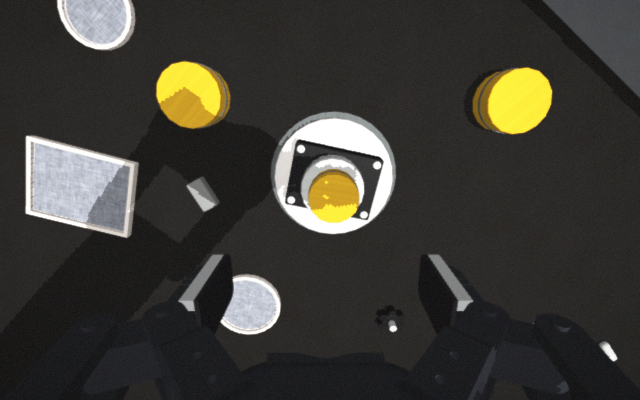

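```bash
cat > disc.py <<'E'
from h import *
def disc(f,u,v,w,z,lo,hi,op=cv2.MORPH_OPEN):
    hsv=cv2.cvtColor(f["frame"],cv2.COLOR_RGB2HSV); m=cv2.inRange(hsv,lo,hi); q=np.zeros_like(m); q[v-w:v+w,u-w:u+w]=m[v-w:v+w,u-w:u+w]
    c=max(cv2.findContours(q,cv2.RETR_EXTERNAL,cv2.CHAIN_APPROX_NONE)[0],key=cv2.contourArea)
    W=np.array([onz(f,a,b,z)[:2] for a,b in cv2.convexHull(c)[:,0]],np.float32)
    return cv2.minEnclosingCircle(W), cv2.fitEllipse(W)
E
python3 - <<'E'
from disc import *
f=np.load("/tmp/w6.npy",allow_pickle=True).item();t=np.load("/tmp/t6.npy",allow_pickle=True).item()
print(disc(t,299,182,15,.09,(15,120,60),(35,255,255)))
W=lambda a,b:(f,266+a/6,135+b/6)
c=W(407,380); print(onz(*c,.09), np.linalg.norm(onz(*W(257,380),.09)-onz(*W(558,380),.09)), np.linalg.norm(onz(*W(407,232),.09)-onz(*W(407,527),.09)))
e=disc(t,299,182,15,.09,(15,120,60),(35,255,255))[0][0]; uv=proj(t,(*e,.09)); print(uv, tri((t,*uv),c))
E
```

```text
Traceback (most recent call last):
  File "disc.py", line 4, in disc
    c=max(cv2.findContours(q,cv2.RETR_EXTERNAL,cv2.CHAIN_APPROX_NONE)[0],key=cv2.contourArea)
ValueError: max() iterable argument is empty
```

View pics/t6.png

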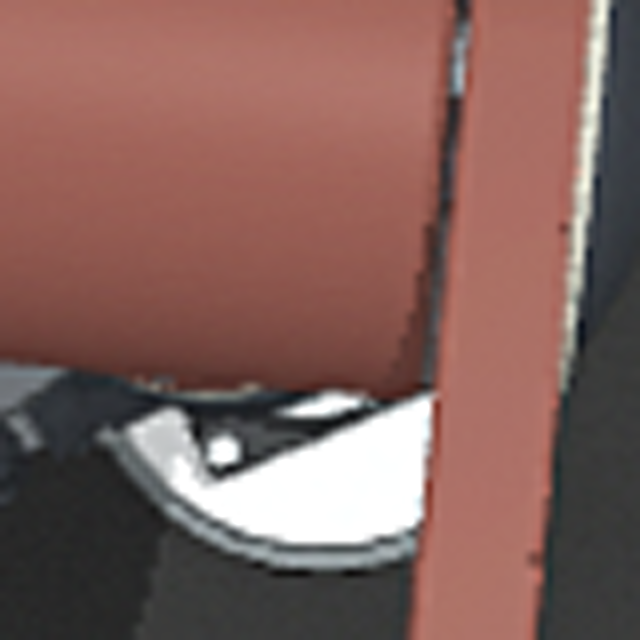

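Run:
```python
from disc import *
f=np.load("/tmp/w6.npy",allow_pickle=True).item();t=np.load("/tmp/t.npy",allow_pickle=True).item()
W=lambda a,b:(f,266+a/6,135+b/6);T=lambda a,b:(t,260+a/8,146+b/8)
c=W(407,380); print(onz(*c,.09), np.linalg.norm(onz(*W(257,380),.09)-onz(*W(558,380),.09)), np.linalg.norm(onz(*W(407,232),.09)-onz(*W(407,527),.09)))
print(onz(*T(309,300),.09),tri(T(309,300),c))
plan(.6255,.0255,.075)
```

```text
[0.62512953 0.02796538 0.09      ] 0.0404326597595456 0.041461976167035466
[0.62330924 0.02434862 0.09      ] (array([0.62352825, 0.02537797, 0.08069415]), [np.float64(0.0008531634472819641), np.float64(0.0008531634472819866)])
t 10.35 pos [0.6212 0.0309 0.1917] jawyaw -53.3 tilt [-0.    -1.     0.001] twist 0.0 then dx,dy,dz cm [-0.02 11.67  0.69] q6 0.86 F [-1.8 -0.2 -0.1] w 1.000
```

```bash
python3 -m crank '[[[1,0,3,0.6,0],[1,0,4,0,0],[1,0,3,0,0],[1,0,1.4,0,0],[1,0,0,0,0],[1,0,0,0,0]]]' && python3 -c "
from h import *
plan(.6245,.0265,.0715)"
```

```text
time: 11.1
tool_pos: [0.6259, 0.026, 0.0791]
tool_rot: [-0.224, 0.222, -0.671, 0.672]
contact_force: [-1.1, -0.8, -0.5]
gripper_width: 0.997
t 11.10 pos [0.6259 0.026  0.0791] jawyaw -53.3 tilt [-0.002 -1.     0.002] twist 0.0 then dx,dy,dz cm [ 0.08  0.76 -0.13] q6 0.85 F [-1.1 -0.8 -0.5] w 0.997
```

```bash
python3 -m crank '[[[1,0,0.7,-0.1,0],[0.6,0,0,0,0],[0.2,0,0,0,0],[0.1,0,0,0,0]]]'
python3 - <<'E'
from h import *
plan(.6245,.0265,.0715)
f=grab_frame("wrist"); crop(f,326,240,120,100,3,"w7.png")
E
```

```text
time: 11.6
tool_pos: [0.6242, 0.0273, 0.0705]
tool_rot: [-0.223, 0.223, -0.671, 0.671]
contact_force: [0.3, -0.2, 0.1]
gripper_width: 0.547
t 11.60 pos [0.6242 0.0273 0.0705] jawyaw -53.3 tilt [-0. -1.  0.] twist 0.0 then dx,dy,dz cm [ 0.02 -0.1   0.08] q6 0.85 F [ 0.3 -0.2  0.1] w 0.547
```

View pics/w7.png

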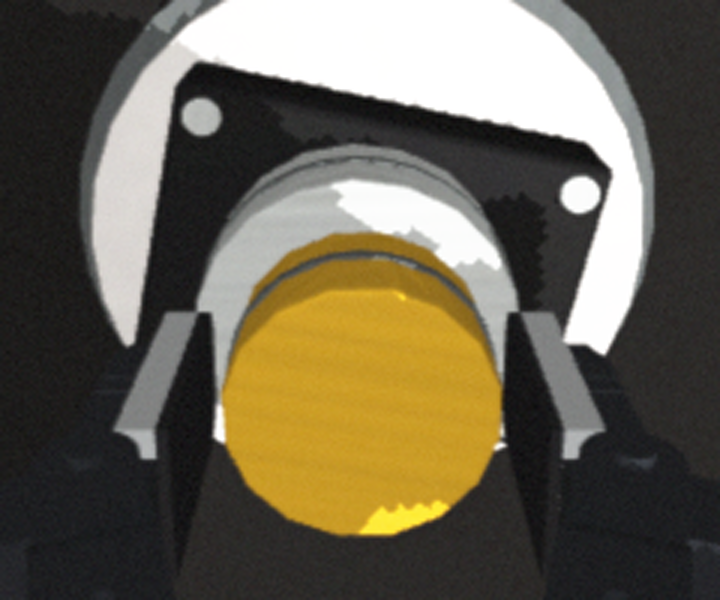

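The weight is centred between the pads, so I close and lift.

```bash
python3 -m crank '[[[-0.1,0,0,0,0],[-1,0,0,0,0],[-1,0,0,0,0],[-1,0,0,0,0]]]'; python3 -c "
from h import *
plan(.6245,.0265,.0715)"; python3 -m crank '[[[-1,0,-0.5,0,0],[-1,0,-1.5,0,0],[-1,0,-3,0,0],[-1,0,-3,0,0],[-1,0,-1,0,0],[-1,0,0,0,0]]]' && python3 -c "
from h import *
plan(.6185,.291,.12)
f=grab_frame('wrist'); crop(f,326,240,120,100,3,'w8.png')"
```

```text
time: 12.15
tool_pos: [0.6245, 0.0271, 0.0709]
tool_rot: [-0.223, 0.222, -0.671, 0.671]
contact_force: [0.2, -1.1, 4.4]
gripper_width: 0.468
t 12.15 pos [0.6245 0.0271 0.0709] jawyaw -53.3 tilt [-0.001 -1.     0.001] twist 0.0 then dx,dy,dz cm [ 0.04 -0.06  0.05] q6 0.85 F [ 0.2 -1.1  4.4] w 0.468
time: 12.9
tool_pos: [0.6243, 0.0273, 0.1609]
tool_rot: [-0.223, 0.222, -0.671, 0.671]
contact_force: [0.4, 0.1, -3.4]
gripper_width: 0.467
t 12.90 pos [0.6243 0.0273 0.1609] jawyaw -53.3 tilt [-0.001 -1.     0.001] twist 0.0 then dx,dy,dz cm [-15.31   4.09 -21.48] q6 0.85 F [ 0.4  0.1 -3.4] w 0.467
```

View pics/w8.png

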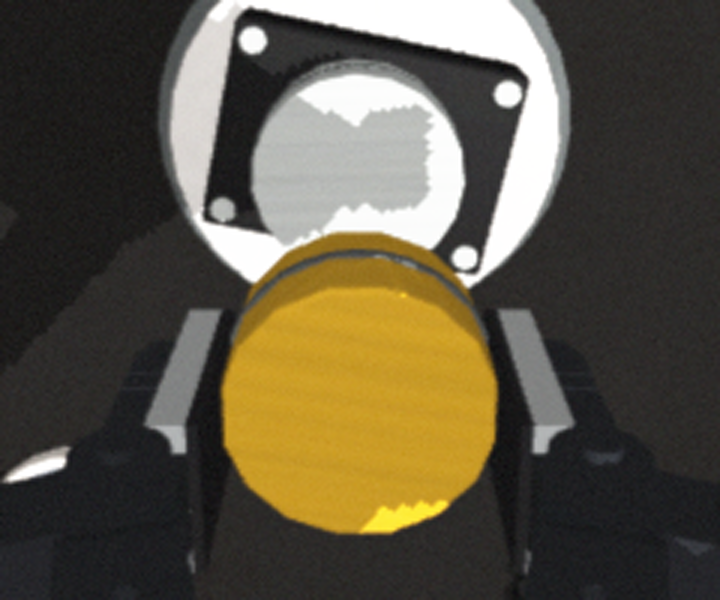

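```bash
python3 -m crank '[[[-1,-1.3,0,-1.9,0],[-1,-2.6,0,-3.6,0],[-1,-3.2,0,-4.5,0],[-1,-3.2,0,-4.5,0],[-1,-2.6,0,-3.7,0],[-1,-1.6,1,-2.2,0],[-1,-0.8,1.5,-1.1,0],[-1,0,1,0,0]]]'
python3 - <<'E'
from h import *
f=grab_frame("wrist"); cv2.imwrite("pics/w9.png",f["frame"][:,:,::-1]); np.save("/tmp/w9.npy",f,allow_pickle=True)
plan(.6185,.291,.009)
print(proj(f,(.6185,.291,.008)))
E
```

```text
time: 13.95
tool_pos: [0.6167, 0.2915, 0.1225]
tool_rot: [-0.222, 0.225, -0.671, 0.671]
contact_force: [0.3, -1.1, -3.3]
gripper_width: 0.468
t 14.00 pos [0.6162 0.2903 0.1211] jawyaw -53.3 tilt [ 0.006 -1.    -0.001] twist 0.0 then dx,dy,dz cm [-0.23 11.21  0.08] q6 1.26 F [ 0.2 -0.4 -4. ] w 0.466
[327.96676095 192.28509708]
```

View pics/w9.png

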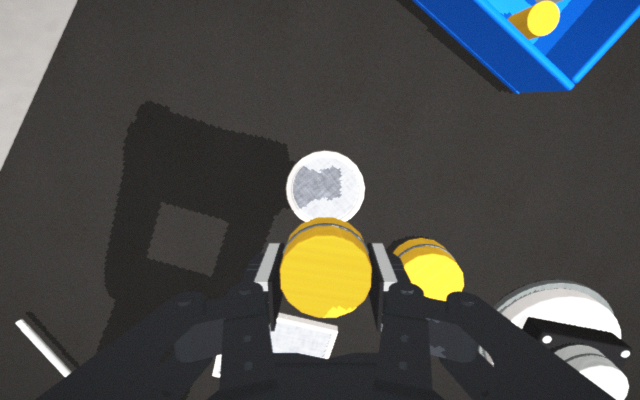

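Run:
```python
from disc import *
f=np.load("/tmp/w9.npy",allow_pickle=True).item();t=np.load("/tmp/t.npy",allow_pickle=True).item()
print("seat wrist",onz(f,326,188.5,.008)); print("tri",tri((f,326,188.5),(t,*proj(t,(.6185,.291,.008)))))
print("lookalike",disc(t,227,190,20,.03,(15,120,60),(35,255,255))[0])
```

```text
seat wrist [0.62015643 0.29430693 0.008     ]
tri (array([0.61882736, 0.29314569, 0.00144913]), [np.float64(0.0001442628928479422), np.float64(0.00014426289284796652)])
lookalike ((0.6037384271621704, 0.15515393018722534), 0.016526199877262115)
```

```bash
python3 -m crank '[[[-1,-0.3,2,0,0],[-1,0,4,0,0],[-1,0,2.5,0,0],[-1,0,1,0,0],[-1,0,0.2,0,0],[-1,0,0,0,0]]]' && python3 -c "
from h import *
plan(.619,.292,.0089)"
```

```text
time: 14.75
tool_pos: [0.6217, 0.2929, 0.0297]
tool_rot: [0.224, -0.222, 0.671, -0.671]
contact_force: [-0.1, 0.5, -2.5]
gripper_width: 0.469
t 14.75 pos [0.6217 0.2929 0.0297] jawyaw -53.3 tilt [-0.002 -1.     0.001] twist 0.0 then dx,dy,dz cm [ 0.27  2.08 -0.08] q6 1.26 F [-0.1  0.5 -2.5] w 0.469
```

```bash
python3 -m crank '[[[-1,0.2,1.2,0,0],[-1,0,0.5,0,0],[-1,0,0.1,0,0],[-1,0,0,0,0]]]' && python3 -c "
from h import *
plan(.619,.292,.0089)"
```

```text
time: 15.25
tool_pos: [0.6189, 0.2917, 0.0102]
tool_rot: [-0.223, 0.223, -0.671, 0.671]
contact_force: [0.5, 0.1, -3.1]
gripper_width: 0.468
t 15.25 pos [0.6189 0.2917 0.0102] jawyaw -53.3 tilt [ 0. -1. -0.] twist 0.0 then dx,dy,dz cm [-0.02  0.13 -0.02] q6 1.26 F [ 0.5  0.1 -3.1] w 0.468
```

```bash
python3 -m crank '[[[-1,0,0.1,0,0],[-1,0,0,0,0]]]'; python3 -m crank '[[[-1,0,0.07,0,0],[-1,0,0,0,0]]]'
```

```text
time: 15.5
tool_pos: [0.619, 0.2917, 0.0095]
tool_rot: [-0.223, 0.223, -0.671, 0.671]
contact_force: [-0.3, 0.7, -3.3]
gripper_width: 0.465
time: 15.75
tool_pos: [0.6191, 0.2917, 0.0089]
tool_rot: [0.223, -0.223, 0.671, -0.671]
contact_force: [-0.8, 0.3, -2.5]
gripper_width: 0.468
```

```bash
python3 -m crank '[[[-1,0,0.06,0,0],[-1,0,0,0,0]]]'; python3 -m crank '[[[-1,0,0.06,0,0],[-1,0,0,0,0]]]'
```

```text
time: 16.0
tool_pos: [0.6191, 0.2917, 0.0089]
tool_rot: [-0.223, 0.223, -0.671, 0.671]
contact_force: [-3.0, -0.8, 4.3]
gripper_width: 0.467
time: 16.25
tool_pos: [0.6192, 0.2917, 0.0089]
tool_rot: [-0.223, 0.223, -0.671, 0.671]
contact_force: [-4.1, -1.8, 7.6]
gripper_width: 0.466
```

```bash
python3 -m crank '[[[-1,0,-0.1,0,0],[0.1,0,0,0,0],[0.3,0,0,0,0],[0.4,0,0,0,0],[0.4,0,-1,0,0],[0.4,0,-3,0,0],[0.6,0,-5,0,0],[0.6,0,-4,0,0]]]'
python3 - <<'E'
from h import *
f=grab_frame("wrist"); crop(f,326,220,120,100,3,"w10.png")
plan(.6248,.026,.17)
E
```

```text
time: 17.25
tool_pos: [0.6196, 0.2919, 0.1415]
tool_rot: [0.224, -0.222, 0.671, -0.671]
contact_force: [0.1, 0.1, -0.0]
gripper_width: 0.805
t 17.30 pos [0.6227 0.2931 0.1486] jawyaw -53.3 tilt [-0.012 -1.     0.004] twist 0.0 then dx,dy,dz cm [15.8  -2.14 21.53] q6 1.26 F [2.  1.1 4.5] w 0.799
```

View pics/w10.png

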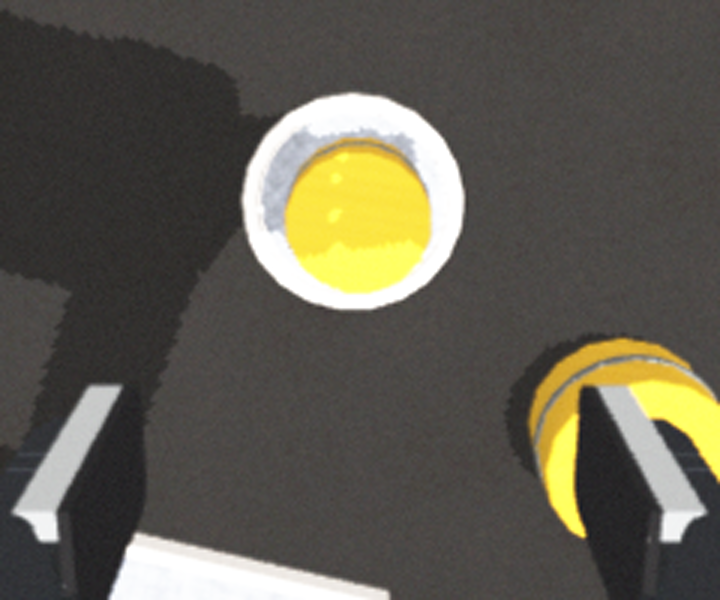

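The small weight sits in its dish. Next, the large weight.

```bash
python3 -m crank '[[[0.8,1.3,-1.5,1.9,0],[1,2.6,-1.5,3.6,0],[1,3.2,0,4.4,0],[1,3.2,0,4.4,0],[1,2.8,0,3.7,0],[1,1.6,0,2.2,0],[1,0.9,0,1.2,0],[1,0,0,0,0]]]'
python3 - <<'E'
from h import *
plan(.6248,.026,.17)
f=grab_frame("wrist"); crop(f,326,190,60,50,6,"w11.png"); np.save("/tmp/w11.npy",f,allow_pickle=True)
E
```

```text
time: 18.3
tool_pos: [0.6215, 0.0259, 0.168]
tool_rot: [0.222, -0.223, 0.671, -0.671]
contact_force: [-0.2, 0.1, -0.2]
gripper_width: 1.0
t 18.30 pos [0.6215 0.0259 0.168 ] jawyaw -53.4 tilt [ 0.001 -1.    -0.001] twist 0.0 then dx,dy,dz cm [-0.27 -0.2   0.19] q6 0.85 F [-0.2  0.1 -0.2] w 1.000
```

View pics/w11.png

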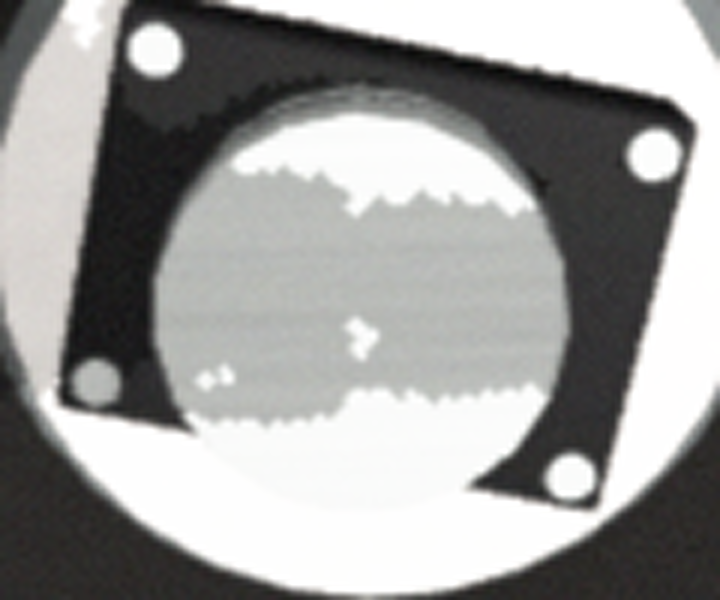

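Run:
```python
from h import *
f=np.load("/tmp/w11.npy",allow_pickle=True).item();t=np.load("/tmp/t.npy",allow_pickle=True).item()
W=lambda a,b:(f,266+a/6,140+b/6);T=lambda a,b:(t,260+a/8,146+b/8)
c=W(362,312); print(onz(*c,.066), np.linalg.norm(onz(*W(155,312),.066)-onz(*W(570,312),.066)))
print(tri(T(306,306),c))
S=[onz(*W(*p),.042) for p in ((653,156),(156,50),(570,476),(97,383))]; print(np.round(S,4),np.mean(S,0))
plan(.625,.0275,.0465)
```

```text
[0.62587149 0.02901669 0.066     ] 0.05542911593058001
(array([0.62409092, 0.02688291, 0.05664453]), [np.float64(0.0006372186314206908), np.float64(0.0006372186314206505)])
[[ 0.6638  0.0053  0.042 ]
 [ 0.6339  0.071   0.042 ]
 [ 0.6184 -0.0156  0.042 ]
 [ 0.5882  0.0499  0.042 ]] [0.62607122 0.02768166 0.042     ]
t 18.35 pos [0.6216 0.0268 0.1681] jawyaw -53.3 tilt [ 0.    -1.    -0.001] twist 0.0 then dx,dy,dz cm [-0.31 12.16  0.15] q6 0.85 F [ 0.6  0.4 -1.1] w 0.999
```

```bash
python3 -m crank '[[[1,-0.3,3,0.1,0],[1,0,4,0,0],[1,0,3,0,0],[1,0,1.4,0,0],[1,0,0.4,0,0],[1,0,0,0,0]]]' && python3 -c "
from h import *
plan(.625,.0275,.0465)"
```

```text
time: 19.1
tool_pos: [0.6257, 0.0281, 0.0515]
tool_rot: [-0.223, 0.222, -0.671, 0.671]
contact_force: [0.6, 0.1, -0.1]
gripper_width: 0.996
t 19.10 pos [0.6257 0.0281 0.0515] jawyaw -53.2 tilt [-0.001 -1.     0.001] twist 0.0 then dx,dy,dz cm [0.09 0.5  0.01] q6 0.86 F [ 0.6  0.1 -0.1] w 0.996
```

```bash
python3 -m crank '[[[1,0,0.4,0,0],[0.7,0,0,0,0],[0.5,0,0,0,0],[0.45,0,0,0,0]]]'
python3 - <<'E'
from h import *
plan(.625,.0275,.0465)
f=grab_frame("wrist"); crop(f,326,240,120,100,3,"w12.png")
E
```

```text
time: 19.6
tool_pos: [0.625, 0.0278, 0.0466]
tool_rot: [-0.223, 0.223, -0.671, 0.671]
contact_force: [0.4, 1.1, -0.9]
gripper_width: 0.725
t 19.60 pos [0.625  0.0278 0.0466] jawyaw -53.3 tilt [-0. -1.  0.] twist 0.0 then dx,dy,dz cm [0.01 0.01 0.02] q6 0.86 F [ 0.4  1.1 -0.9] w 0.725
```

View pics/w12.png

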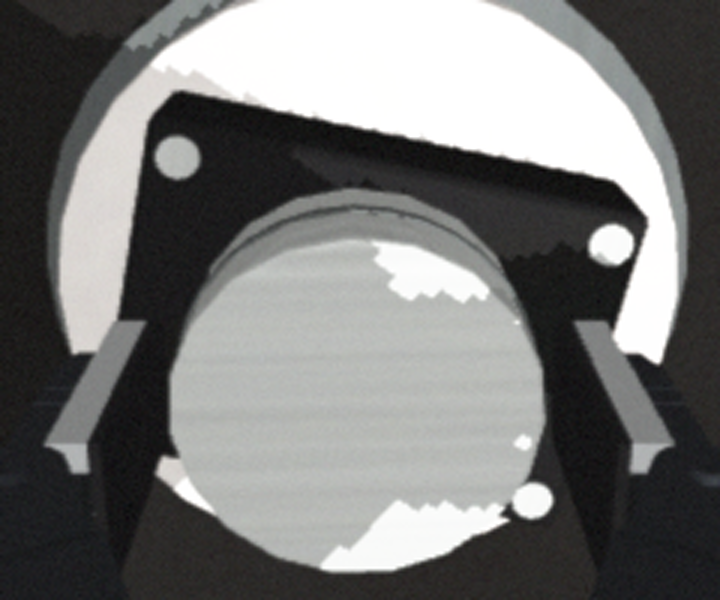

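Centred again, so I close, lift, and measure the way to the large dish.

```bash
python3 -m crank '[[[0.3,0,0,0,0],[0,0,0,0,0],[-1,0,0,0,0],[-1,0,0,0,0],[-1,0,0,0,0]]]'; python3 -m crank '[[[-1,0,-0.4,0,0],[-1,0,-1,0,0],[-1,0,-2,0,0],[-1,0,-3,0,0],[-1,0,-2,0,0],[-1,0,-1,0,0],[-1,0,0,0,0]]]' && python3 -c "
from h import *
plan(.437,.011,.11)
f=grab_frame('wrist'); crop(f,326,220,160,130,2.5,'w13.png')"
```

```text
time: 20.27
tool_pos: [0.6251, 0.0279, 0.0471]
tool_rot: [-0.223, 0.223, -0.671, 0.671]
contact_force: [-2.1, 1.7, 5.3]
gripper_width: 0.632
time: 21.15
tool_pos: [0.6253, 0.0278, 0.1413]
tool_rot: [-0.223, 0.222, -0.671, 0.671]
contact_force: [-0.4, 1.1, -4.9]
gripper_width: 0.627
t 21.15 pos [0.6253 0.0278 0.1413] jawyaw -53.3 tilt [-0.001 -1.     0.001] twist 0.0 then dx,dy,dz cm [16.09  3.13 -9.91] q6 0.86 F [-0.4  1.1 -4.9] w 0.627
```

View pics/w13.png

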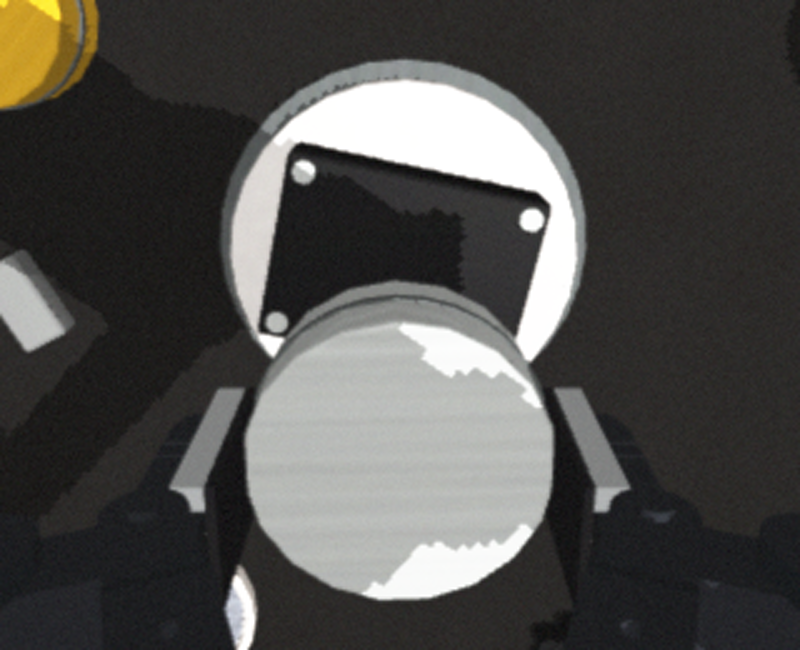

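```bash
python3 -m crank '[[[-1,1.5,0,-0.9,0],[-1,3,0,-1.9,0],[-1,3.7,0,-2.3,0],[-1,3.7,0,-2.3,0],[-1,2.5,0.5,-1.5,0],[-1,1.5,1,-0.9,0],[-1,0,1,0,0],[-1,0,0.5,0,0]]]'
python3 - <<'E'
from h import *
f=grab_frame("wrist"); cv2.imwrite("pics/w14.png",f["frame"][:,:,::-1]); np.save("/tmp/w14.npy",f,allow_pickle=True)
plan(.437,.011,.009)
print(proj(f,(.437,.0108,.008)))
E
```

```text
time: 22.2
tool_pos: [0.4385, 0.0114, 0.1091]
tool_rot: [0.222, -0.223, 0.671, -0.671]
contact_force: [0.5, 0.2, -4.5]
gripper_width: 0.629
t 22.25 pos [0.4385 0.0114 0.1089] jawyaw -53.3 tilt [ 0.001 -1.    -0.002] twist 0.0 then dx,dy,dz cm [ 0.15  9.99 -0.06] q6 0.79 F [-1.2 -0.5 -4.2] w 0.632
[325.67996354 200.56740533]
```

View pics/w14.png

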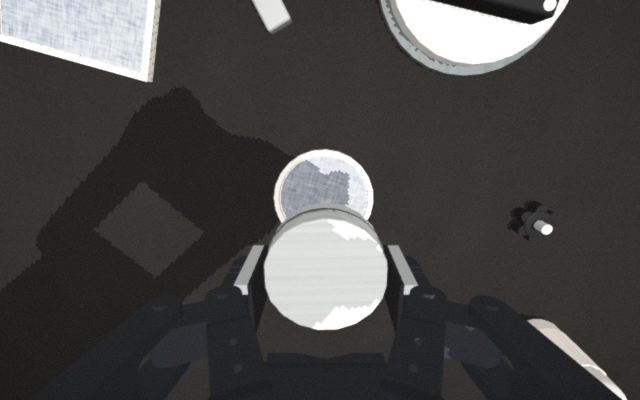

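```bash
python3 -m crank '[[[-1,0.1,2,-0.1,0],[-1,0,3,0,0],[-1,0,2.5,0,0],[-1,0,1.2,0,0],[-1,0,0.2,0,0],[-1,0,0,0,0]]]' && python3 -c "
from h import *
plan(.4375,.012,.0091)"
```

```text
time: 23.0
tool_pos: [0.4385, 0.0114, 0.0223]
tool_rot: [-0.223, 0.222, -0.671, 0.671]
contact_force: [-0.3, -0.5, -3.6]
gripper_width: 0.625
t 23.00 pos [0.4385 0.0114 0.0223] jawyaw -53.3 tilt [-0.001 -1.     0.001] twist 0.0 then dx,dy,dz cm [ 0.04  1.32 -0.11] q6 0.79 F [-0.3 -0.5 -3.6] w 0.625
```

```bash
python3 -m crank '[[[-1,0,0.6,-0.1,0],[-1,0,0.3,0,0],[-1,0,0.1,0,0],[-1,0,0,0,0]]]' && python3 -m crank '[[[-1,0,0.1,0,0],[-1,0,0,0,0]]]'
```

```text
time: 23.5
tool_pos: [0.4368, 0.0123, 0.0114]
tool_rot: [-0.223, 0.223, -0.671, 0.671]
contact_force: [0.3, -0.2, -3.2]
gripper_width: 0.628
time: 23.75
tool_pos: [0.4368, 0.0123, 0.0104]
tool_rot: [0.223, -0.223, 0.671, -0.671]
contact_force: [-1.0, 0.0, -3.6]
gripper_width: 0.627
```

```bash
python3 -m crank '[[[-1,0,0.1,0,0],[-1,0,0,0,0]]]' && python3 -m crank '[[[-1,0,0.06,0,0],[-1,0,0,0,0]]]'
```

```text
time: 24.0
tool_pos: [0.4368, 0.0123, 0.0093]
tool_rot: [0.223, -0.223, 0.671, -0.671]
contact_force: [-0.7, 1.3, -5.0]
gripper_width: 0.629
time: 24.25
tool_pos: [0.4369, 0.0123, 0.0091]
tool_rot: [0.223, -0.223, 0.671, -0.671]
contact_force: [-1.7, -0.7, 0.4]
gripper_width: 0.63
```

```bash
python3 -m crank '[[[0.4,0,0,0,0],[0.6,0,0,0,0],[0.7,0,0,0,0],[0.7,0,-0.5,0,0],[0.7,0,-2,0,0],[1,0,-4,0,0],[1,0,-5,0,0],[1,0,0,0,0]]]'
python3 - <<'E'
from h import *
f=grab_frame("wrist"); crop(f,326,220,120,100,3,"w15.png")
plan(.6253,.026,.16,25.4)
E
```

```text
time: 25.25
tool_pos: [0.4404, 0.0118, 0.1293]
tool_rot: [-0.226, 0.219, -0.669, 0.673]
contact_force: [-0.3, -0.5, 0.0]
gripper_width: 0.999
t 25.30 pos [0.4386 0.0121 0.1266] jawyaw -53.3 tilt [-0.004 -1.     0.004] twist -78.7 then dx,dy,dz cm [ 6.75 -3.34 17.46] q6 0.79 F [ 0.3 -0.4 -0.7] w 1.000
```

View pics/w15.png

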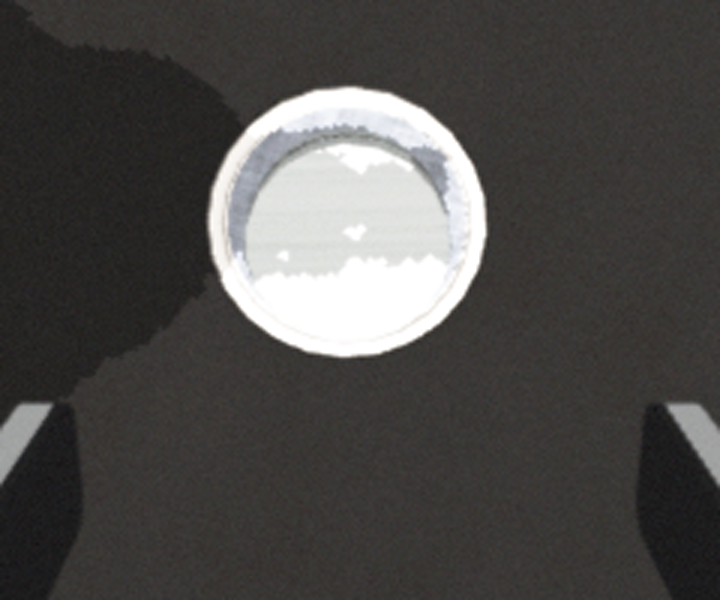

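The large weight is seated. Next, turn and rise for the carrier.

```bash
python3 -m crank '[[[1,0,-1,0,-9.8],[1,0,-1,0,-9.8],[1,0,-1,0,-9.8],[1,0,-1,0,-9.8],[1,0,0,0,-9.8],[1,0,0,0,-9.8],[1,0,0,0,-9.8],[1,0,0,0,-9.8]]]'
python3 - <<'E'
from h import *
plan(.6255,.0265,.16,25.4)
E
```

```text
time: 26.3
tool_pos: [0.4358, 0.0124, 0.162]
tool_rot: [-0.597, 0.598, -0.379, 0.377]
contact_force: [1.0, -0.6, 0.0]
gripper_width: 0.997
t 26.30 pos [0.4358 0.0124 0.162 ] jawyaw 25.4 tilt [-0.002 -1.    -0.003] twist 0.0 then dx,dy,dz cm [ 6.86  0.2  17.74] q6 -0.59 F [ 1.  -0.6  0. ] w 0.997
```

```bash
python3 -m crank '[[[1,0.8,0,2,0],[1,1.5,0,3.6,0],[1,1.7,0,4.5,0],[1,1.5,0,4,0],[1,0.9,0,2.4,0],[1,0.5,0,1.2,0],[1,0,0,0,0]]]'
python3 - <<'E'
from h import *
plan(.6255,.0265,.16,25.4)
f=grab_frame("wrist"); cv2.imwrite("pics/w16.png",f["frame"][:,:,::-1]); crop(f,326,180,65,50,6,"w16c.png"); np.save("/tmp/w16.npy",f,allow_pickle=True)
E
```

```text
time: 27.18
tool_pos: [0.6259, 0.025, 0.1625]
tool_rot: [-0.596, 0.597, -0.38, 0.379]
contact_force: [-0.6, 0.4, -0.1]
gripper_width: 1.0
t 27.18 pos [0.6259 0.025  0.1625] jawyaw 25.1 tilt [-0.001 -1.    -0.002] twist -0.3 then dx,dy,dz cm [-0.15  0.25  0.03] q6 -0.52 F [-0.6  0.4 -0.1] w 1.000
```

View pics/w16.png

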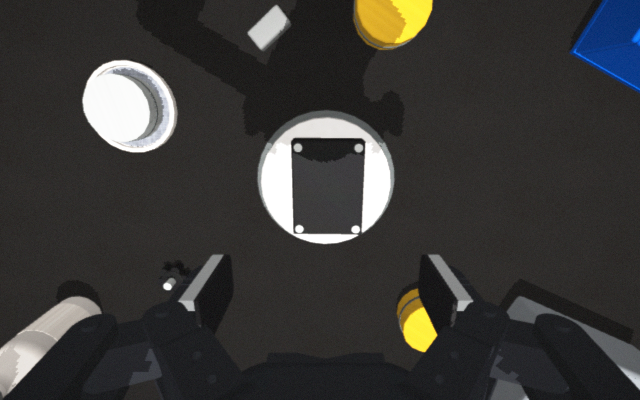

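View pics/w16c.png

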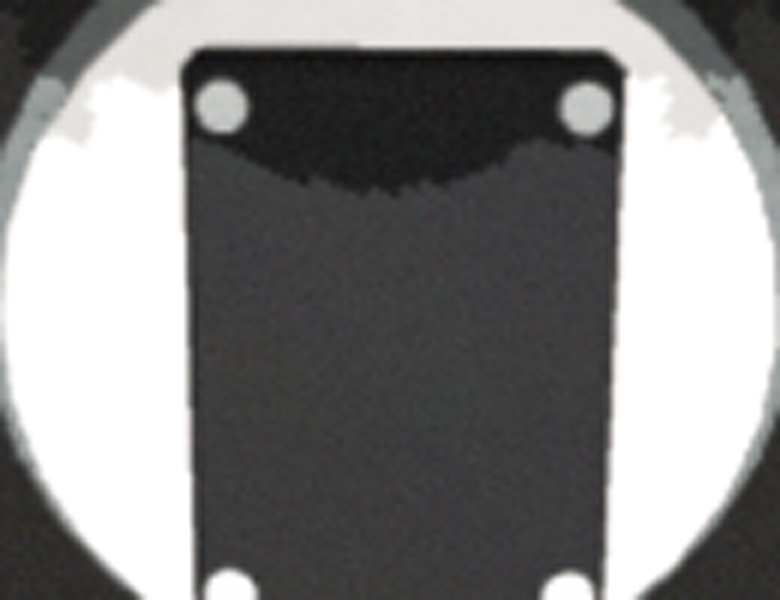

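Run:
```python
from h import *
f=np.load("/tmp/w16.npy",allow_pickle=True).item()
S=[onz(f,*p,.0425) for p in ((298,147.8),(358.5,147.8),(299.3,229),(355.8,229.3))]; print(np.round(S,4),np.mean(S,0))
a=lambda p,q:np.degrees(np.arctan2(*(S[q]-S[p])[[1,0]]))
print(a(0,1),a(2,3),a(2,0),a(3,1))
plan(.6258,.0262,.025,25.4)
```

```text
[[ 0.5893  0.0503  0.0425]
 [ 0.6345  0.0715  0.0425]
 [ 0.6193 -0.0154  0.0425]
 [ 0.665   0.0058  0.0425]] [0.62706046 0.02803926 0.0425    ]
25.095978184113765 24.812662073779745 114.56196221438577 114.90836640794657
t 27.23 pos [0.6255 0.025  0.1628] jawyaw 25.1 tilt [-0.001 -1.    -0.002] twist -0.3 then dx,dy,dz cm [-0.1  13.78  0.08] q6 -0.52 F [-0.2 -0.9  0.3] w 1.001
```

```bash
python3 -m crank '[[[1,-0.1,3,0.1,0],[1,0,4,0,0],[1,0,3.5,0,0],[1,0,2,0,0],[1,0,0.6,0,0],[1,0,0,0,0]]]' && python3 -c "
from h import *
plan(.626,.0265,.022,25.1)"
```

```text
time: 27.98
tool_pos: [0.6273, 0.0263, 0.0337]
tool_rot: [0.597, -0.597, 0.379, -0.38]
contact_force: [-0.3, 0.4, -0.2]
gripper_width: 0.995
t 27.98 pos [0.6273 0.0263 0.0337] jawyaw 25.1 tilt [ 0.001 -1.     0.001] twist 0.0 then dx,dy,dz cm [-0.07  1.17 -0.11] q6 -0.52 F [-0.3  0.4 -0.2] w 0.995
```

```bash
python3 -m crank '[[[1,0,0.7,-0.1,0],[1,0,0.3,0,0],[0.8,0,0,0,0],[0.65,0,0,0,0],[0.6,0,0,0,0]]]'
python3 - <<'E'
from h import *
plan(.626,.0265,.022,25.1)
f=grab_frame("wrist"); crop(f,326,230,130,110,3,"w17.png")
E
```

```text
time: 28.6
tool_pos: [0.6262, 0.0259, 0.023]
tool_rot: [0.597, -0.597, 0.379, -0.379]
contact_force: [0.6, 1.0, 0.0]
gripper_width: 0.798
t 28.60 pos [0.6262 0.0259 0.023 ] jawyaw 25.1 tilt [ 0. -1.  0.] twist 0.0 then dx,dy,dz cm [-0.06  0.1   0.01] q6 -0.52 F [0.6 1.  0. ] w 0.798
```

View pics/w17.png

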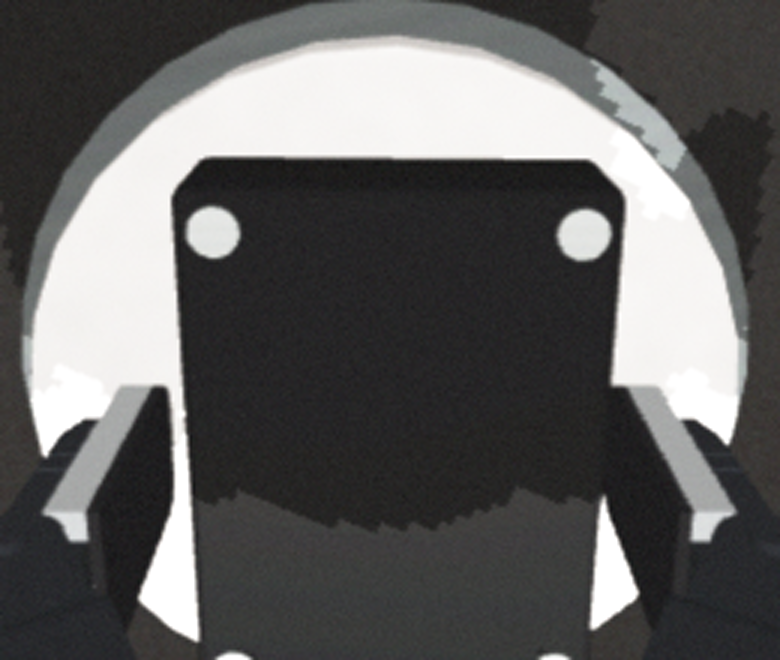

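```bash
python3 -m crank '[[[0.6,0,0,0.1,0],[0.5,0,0,0,0],[0.3,0,0,0,0],[-1,0,0,0,0],[-1,0,0,0,0],[-1,0,0,0,0]]]' && python3 -c "
from h import *
plan(.626,.0265,.022,25.1)"; python3 -m crank '[[[-1,0,-0.4,0,0],[-1,0,-1,0,0],[-1,0,-2,0,0],[-1,0,-3,0,0],[-1,0,-2,0,0],[-1,0,-1,0,0],[-1,0,0,0,0]]]'
python3 - <<'E'
from h import *
plan(.4525,.232,.11,21.5)
f=grab_frame("wrist"); crop(f,326,230,130,110,3,"w18.png")
E
```

```text
time: 29.4
tool_pos: [0.6274, 0.0263, 0.0233]
tool_rot: [0.597, -0.597, 0.379, -0.38]
contact_force: [0.9, 0.5, 3.9]
gripper_width: 0.709
t 29.40 pos [0.6274 0.0263 0.0233] jawyaw 25.1 tilt [ 0.    -1.     0.001] twist 0.0 then dx,dy,dz cm [-0.07  0.13 -0.12] q6 -0.52 F [0.9 0.5 3.9] w 0.709
time: 30.28
tool_pos: [0.6273, 0.0263, 0.1177]
tool_rot: [0.597, -0.597, 0.379, -0.38]
contact_force: [1.1, 0.1, -3.0]
gripper_width: 0.708
t 30.27 pos [0.6273 0.0263 0.1177] jawyaw 25.1 tilt [ 0.001 -1.     0.001] twist 3.6 then dx,dy,dz cm [-25.55   0.77  -8.72] q6 -0.52 F [ 1.1  0.1 -3. ] w 0.708
```

View pics/w18.png

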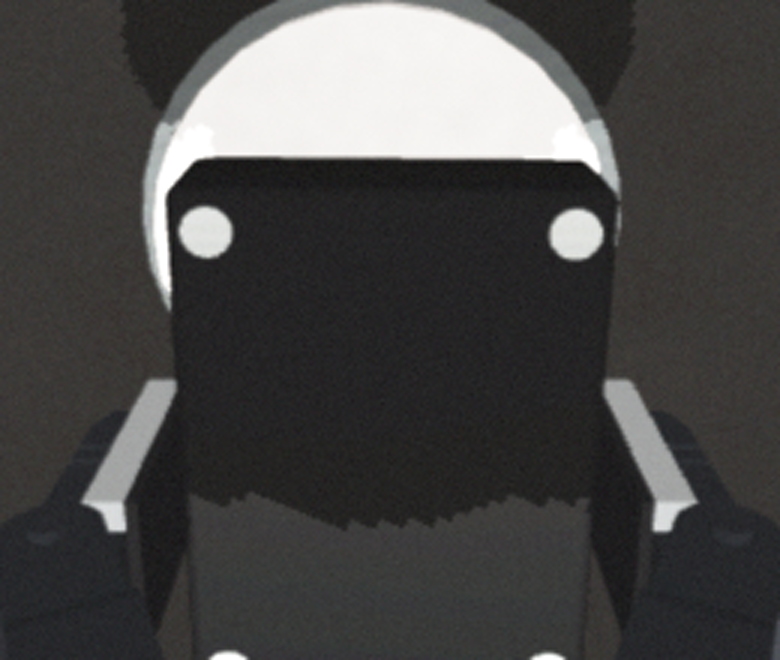

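```bash
python3 -m crank '[[[-1,0,0,0,3.6],[-1,-1.5,0,-0.5,0],[-1,-3.5,0,-1.2,0],[-1,-5.2,0,-1.8,0],[-1,-5.2,0,-1.8,0],[-1,-5,0,-1.7,0],[-1,-3.4,0,-1.2,0],[-1,-1.7,0,-0.6,0]]]' && python3 -m crank '[[[-1,0,0,0,0]]]'
python3 - <<'E'
from h import *
f=grab_frame("wrist"); cv2.imwrite("pics/w19.png",f["frame"][:,:,::-1]); np.save("/tmp/w19.npy",f,allow_pickle=True)
plan(.4525,.232,.0073,21.5)
print(proj(f,(.4525,.232,.008)))
E
```

```text
time: 31.32
tool_pos: [0.449, 0.2325, 0.1158]
tool_rot: [-0.585, 0.586, -0.397, 0.396]
contact_force: [0.1, -1.2, -2.0]
gripper_width: 0.706
time: 31.45
tool_pos: [0.4505, 0.2318, 0.1163]
tool_rot: [-0.585, 0.585, -0.397, 0.397]
contact_force: [-0.2, 0.0, -2.6]
gripper_width: 0.701
t 31.50 pos [0.4513 0.2312 0.1166] jawyaw 21.6 tilt [ 0.001 -1.    -0.   ] twist 0.1 then dx,dy,dz cm [-0.03 10.93  0.14] q6 -0.05 F [ 0.5 -0.2 -2.3] w 0.711
[327.40956363 196.97244738]
```

View pics/w19.png

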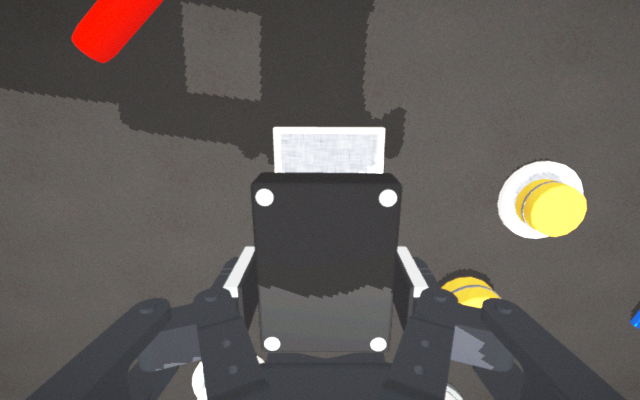

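Run:
```python
from h import *
f=np.load("/tmp/w19.npy",allow_pickle=True).item()
a=np.radians(21.5); x=np.array([np.cos(a),np.sin(a)]);y=np.array([-x[1],x[0]]); c=np.array([.4525,.232])
for sx in(-1,1): print("pred far corner",proj(f,(*(c+sx*.043*x+.054*y),.008)))
A=onz(f,273,127,.008)[:2];B=onz(f,385,127,.008)[:2]; print(np.linalg.norm(B-A),np.degrees(np.arctan2(*(B-A)[::-1])), (A+B)/2-.054*y)
```

```text
pred far corner [272.26597562 130.21264258]
pred far corner [383.11005522 130.44861453]
0.08663499921693109 21.61884904552963 [0.45250246 0.23472134]
```

```bash
python3 -m crank '[[[-1,-0.1,2.5,0.1,0],[-1,0,3.5,0,0],[-1,0,2.5,0,0],[-1,0,1.2,0,0],[-1,0,0.2,0,0],[-1,0,0,0,0]]]' && python3 -c "
from h import *
plan(.4525,.2333,.0073,21.5)"
```

```text
time: 32.25
tool_pos: [0.4531, 0.2326, 0.0188]
tool_rot: [0.585, -0.584, 0.398, -0.398]
contact_force: [1.1, 0.5, -2.5]
gripper_width: 0.708
t 32.25 pos [0.4531 0.2326 0.0188] jawyaw 21.5 tilt [ 0.    -1.     0.002] twist 0.0 then dx,dy,dz cm [-0.09  1.15 -0.03] q6 -0.05 F [ 1.1  0.5 -2.5] w 0.708
```

```bash
python3 -m crank '[[[-1,0,0.5,0,0],[-1,0,0.3,0,0],[-1,0,0.1,0,0],[-1,0,0,0,0]]]' && python3 -m crank '[[[-1,0,0.1,0,0],[-1,0,0,0,0]]]'
```

```text
time: 32.75
tool_pos: [0.4519, 0.2326, 0.0088]
tool_rot: [-0.585, 0.585, -0.398, 0.398]
contact_force: [-0.3, 0.0, -2.9]
gripper_width: 0.709
time: 33.0
tool_pos: [0.452, 0.2326, 0.0078]
tool_rot: [-0.585, 0.585, -0.398, 0.398]
contact_force: [0.4, -0.2, -1.9]
gripper_width: 0.709
```

```bash
python3 -m crank '[[[-1,0,0.05,0,0],[-1,0,0,0,0]]]' && python3 -m crank '[[[-1,0,0.05,0,0],[-1,0,0,0,0]]]'
```

```text
time: 33.25
tool_pos: [0.452, 0.2325, 0.0073]
tool_rot: [0.585, -0.585, 0.398, -0.398]
contact_force: [-0.2, 0.4, -2.2]
gripper_width: 0.705
time: 33.5
tool_pos: [0.4521, 0.2326, 0.0073]
tool_rot: [-0.585, 0.585, -0.398, 0.398]
contact_force: [-3.5, -1.1, 3.5]
gripper_width: 0.708
```

```bash
python3 -m crank '[[[0.6,0,0,0,0],[0.8,0,0,0,0],[0.85,0,0,0,0],[0.85,0,-0.5,0,0],[0.9,0,-2,0,0],[1,0,-4,0,0],[1,0,-5,0,0],[1,0,-5,0,0]]]' && python3 -m crank '[[[1,3,-2,0,0],[1,5,0,0,0],[1,5,0,0,0],[1,5,0,0,0],[1,5,0,0,0],[1,3,0,0,0],[1,0,0,0,0]]]'
python3 - <<'E'
from h import *
plan(.45,.23,.1)
for n in("top","scene","wrist"):
    f=grab_frame(n); cv2.imwrite(f"pics/{n}20.png",f["frame"][:,:,::-1])
E
```

```text
time: 34.5
tool_pos: [0.4518, 0.2325, 0.1736]
tool_rot: [0.585, -0.585, 0.398, -0.398]
contact_force: [0.8, 0.4, 0.1]
gripper_width: 0.999
time: 35.38
tool_pos: [0.5479, -0.011, 0.1921]
tool_rot: [0.584, -0.584, 0.399, -0.399]
contact_force: [-0.2, -0.1, -0.0]
gripper_width: 0.996
t 35.38 pos [ 0.5479 -0.011   0.1921] jawyaw 21.3 tilt [ 0. -1.  0.] twist 0.0 then dx,dy,dz cm [-26.01   9.21  -0.34] q6 -0.53 F [-0.2 -0.1 -0. ] w 0.996
```

View pics/top20.png

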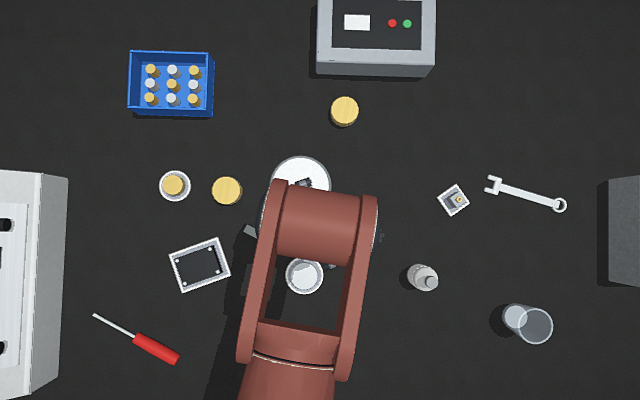

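View pics/scene20.png

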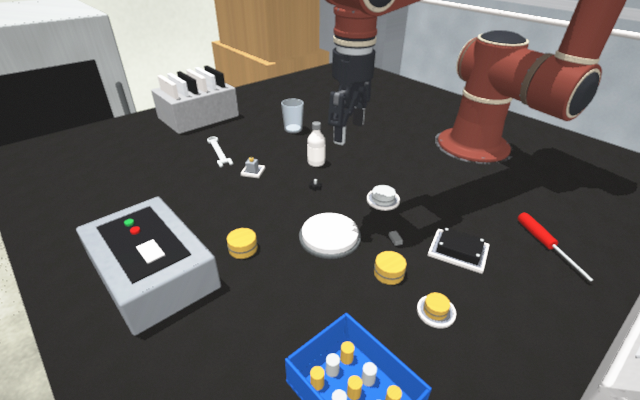

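The top view shows the holder in its pocket at (454,200), the small weight in its dish (173,185), the large weight in its dish (304,275) and the carrier in the tray (200,264). The bottle hasn't moved from (423,277), the stage is empty, and the gripper is clear.

Run:
```python
from h import *
f=grab_frame("scene"); a=[f["frame"][v-30:v+30,u-40:u+40,::-1] for u,v in ((253,168),(383,197),(459,248),(437,309))]
cv2.imwrite("pics/fin.png",cv2.resize(np.vstack([np.hstack(a[:2]),np.hstack(a[2:])]),None,fx=5,fy=5)[:600,:800])
```

```text
(no output)
```

View pics/fin.png

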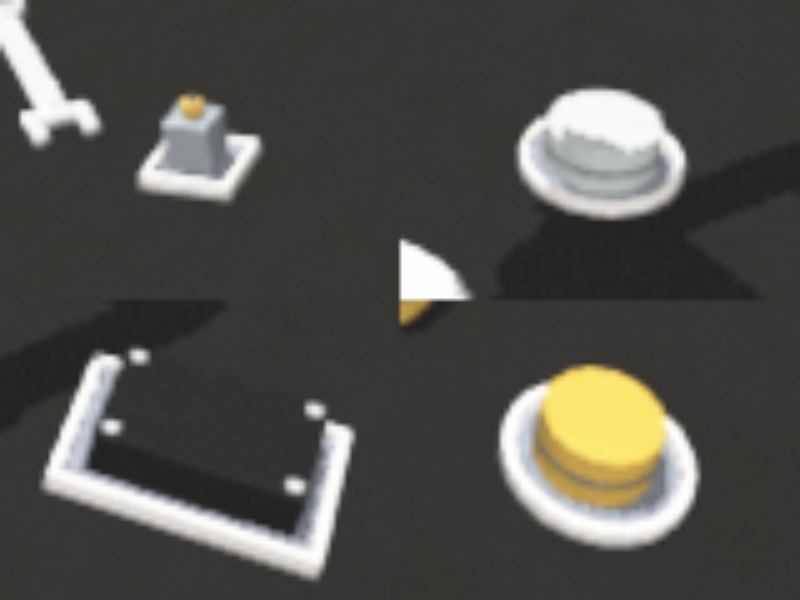

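All four parts sit flat inside their seats, clear of the walls.

```bash
python3 -c "
from plant import *
print(job_done())"
```

```text
the job is handed in; nothing more can be done
None
```

I took the stack apart from the top down and put each part in its own seat before taking the next: holder, small weight, large weight, then carrier. I handed the job in at about 35.5 s of the 128 s allowed. Each part was lowered until it touched the seat, at under 10 N of contact, and then released.

- **Placing:** the last top and scene pictures show all four parts upright and flat inside their rims. The stage is empty, the bottle and the look-alike discs have not moved, and the gripper was about 19 cm up, touching nothing.
- **Measurements that disagreed:** the wrist and top cameras differed by 2–4 mm in position. Heights from two views came out up to 9 mm below the given sizes, most of all in the top and wrist pairs. I averaged the positions and used the given heights. The contact heights at the seats matched those given heights to within 1 mm.

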